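Unload the gang vise and store the finished levers

TASK

Slide the jaw of the vise fully open, lift out every finished lever and stand each upright inside its own painted ring on the dark steel plate, centred, with its arm pointing along the ring's white stripe (any lever in any ring). Then slide the vise jaw fully shut again, and leave the other things on the bench where they are.

Things in the scene. Friction and masses are not known exactly. Their poses are not given: they have to be found in the camera images.
- vise: Long low gang vise fixed on the bench, 400 mm along its y. Origin on the bench under its row of four stations (x = 0, y = -117, -39, 39, 117 mm). Its flat bed, x from -140 to 60 mm, is 30 mm high; levers stand on it. Fixed jaw on the +x side: face at x = 24 mm, top 54 mm above the bench, 360 mm long. Sliding jaw (same length and height) on the -x side, towards the robot.
- jaw (a joint): Travel of the sliding jaw, m: 0 = shut, grows as it slides along the vise's -x axis, 0.055 = fully open at its stop. It slides at about 3 N and stays where it is left. Shut, its lip (43 to 54 mm above the bench) overhangs the flanges of the levers by 8 mm, so that they cannot be lifted; beyond 15 mm of travel they are free. The jaw does not reach the levers' arms.
- jaw_grip (a point): Grip point in the black upright handle of the sliding jaw, 85 mm above the bench. The handle is 16 mm thick (vise x), 40 mm wide (vise y), its top at 102 mm; it moves with the jaw and stands 104 mm to the -x side of the row of stations when shut.
- plate: Flat dark steel store plate 250 x 250 x 4 mm fixed on the bench. Origin at the centre of its underside. Four places painted on it, each a white ring (inner diameter 55 mm, outer 62 mm) with a white stripe running out from it along the plate's -x axis.
- lever0: Finished lever (3 or 4 identical ones stand in the vise; None if absent), 0.3 kg: steel foot flange 48 mm across, 10 mm thick; red cast round hub 28 mm across, up to 85 mm; one level arm along its own -x, 12 to 16 mm wide, reaching 36 mm from the axis, 24 to 38 mm up. Origin: centre of the underside, z up. The plain hub, 42 to 85 mm up, can be gripped from above in any direction.
- tip0 (a point): End of the arm of lever0, 36 mm from the hub's axis, 31 mm above the underside.
- lever1: Finished lever (3 or 4 identical ones stand in the vise; None if absent), 0.3 kg: steel foot flange 48 mm across, 10 mm thick; red cast round hub 28 mm across, up to 85 mm; one level arm along its own -x, 12 to 16 mm wide, reaching 36 mm from the axis, 24 to 38 mm up. Origin: centre of the underside, z up. The plain hub, 42 to 85 mm up, can be gripped from above in any direction.
- tip1 (a point): End of the arm of lever1, 36 mm from the hub's axis, 31 mm above the underside.
- lever2: Finished lever (3 or 4 identical ones stand in the vise; None if absent), 0.3 kg: steel foot flange 48 mm across, 10 mm thick; red cast round hub 28 mm across, up to 85 mm; one level arm along its own -x, 12 to 16 mm wide, reaching 36 mm from the axis, 24 to 38 mm up. Origin: centre of the underside, z up. The plain hub, 42 to 85 mm up, can be gripped from above in any direction.
- tip2 (a point): End of the arm of lever2, 36 mm from the hub's axis, 31 mm above the underside.
- lever3: Finished lever (3 or 4 identical ones stand in the vise; None if absent), 0.3 kg: steel foot flange 48 mm across, 10 mm thick; red cast round hub 28 mm across, up to 85 mm; one level arm along its own -x, 12 to 16 mm wide, reaching 36 mm from the axis, 24 to 38 mm up. Origin: centre of the underside, z up. The plain hub, 42 to 85 mm up, can be gripped from above in any direction.
- tip3 (a point): End of the arm of lever3, 36 mm from the hub's axis, 31 mm above the underside.
- place0 (a point): Centre of painted ring 0 on the plate's top face, 4 mm above the bench; axes as the plate's, so its stripe runs from 30 to 56 mm out along -x.
- place1 (a point): Centre of painted ring 1 on the plate's top face, 4 mm above the bench; axes as the plate's, so its stripe runs from 30 to 56 mm out along -x.
- place2 (a point): Centre of painted ring 2 on the plate's top face, 4 mm above the bench; axes as the plate's, so its stripe runs from 30 to 56 mm out along -x.
- place3 (a point): Centre of painted ring 3 on the plate's top face, 4 mm above the bench; axes as the plate's, so its stripe runs from 30 to 56 mm out along -x.
- gear: Bystander, to be left alone: steel bevel gear, 68 mm across, 26 mm high. Origin at the centre of its underside.
- collar: Bystander, to be left alone: plain steel ring, 48 mm across, 20 mm high, no arm. Origin at the centre of its underside.
- block: Bystander, to be left alone: milled steel block 50 x 34 x 30 mm. Origin at the centre of its underside.
- brush: Bystander, to be left alone: bench brush lying flat. Origin at the centre of its underside.
- slug: Bystander, to be left alone: dark steel bar end 32 mm across, 45 mm high. Origin at the centre of its underside.
- tub: Bystander, to be left alone: grey open tub 100 x 140 x 50 mm. Origin at the centre of its underside.
Not all that is in view belongs to the job. What is shaped like the lever2 but blue is not meant.

How it is judged:
By the outcome, as a careful person would: the job done as asked, in the order asked, and still so for the second after the job is handed in, with the robot touching nothing.
Of lever0, lever1, lever2, lever3 only 3 to 4 are there at a start; the rules pass over those that are not, and their reading is None.
At some moment in a run one of lever0, lever1, lever2, lever3 may be knocked a few centimetres aside while the robot is not near it.
It also fails if it takes over 210 s, if anything falls off the work surface, if the arm or the gripper's body presses on something with over 40 N, if the wrist force passes 120 N, or if a joint passes its speed limit or range.

ROBOT

A 6-joint arm with a two-finger parallel gripper is mounted at the origin on the work surface. World frame = base frame: x ahead of the robot, y to its left, z up, the work surface at z = 0. Lengths are in m, angles in rad, forces in N, time in s.
With the tool pointing down it reaches from about 0.375 to 0.9 m from the base axis. Payload 3.1 kg.
Tool frame: the origin (TCP) lies midway between the tips of the shut fingers; the grasp point (between the pads) lies 19 mm behind it; z points along the fingers, y is the direction in which the jaws open and shut (so a half turn about z gives the same grasp; the last joint's range is limited). The gripper opens to 85 mm and grips with 20 to 120 N. Pads are 22 mm wide; open, the fingers measure 114 mm over their backs; the gripper's body (76 mm by 85 mm) begins 54 mm behind the grasp point. The pads swing forward as they close: fully open they stand 13 mm farther back than shut.
Start: joints at [-1.5, 0.527, 1.433, -0, 1.181, -0.178], TCP at [0.155, -0.606, 0.231] pointing down, gripper open.
Joint ranges: [-3.08, 3.08], [-0.75, 2.2], [0.22, 2.44], [-1.43, 4.57], [0, 2.65], [-2.85, 2.85]. Speed limits (rad/s): [2.79, 2.79, 3.14, 3.14, 3.14, 3.14].

INTERFACE

Orientations are given as a unit quaternion [x, y, z, w].
In Python, from station import manip gives the robot as it stands. The module is installed in compiled form; this text tells all that it offers.
- The arm moves only by the tool drive_tool, never from a script. Its argument "deltas" is one flat list of numbers, 4 for each row, row after row: the shift along the tool's x, y, z in cm, then the turn about the tool's z in degrees. A call has 1 to 12 rows; each row is the pose to reach, as a shift and turn from the pose measured when the call began, along the tool's axes at that moment; what a row does not reach only later rows make up. A row lasts 1/10 s, in which the tool goes at most 50 mm and 8.59 degrees, less where a joint would pass 70% of its speed; a pose out of reach is approached as far as the arm can. A call with a gripper value outside its range is refused whole. "hand" is the finger opening in cm, from 0 to 8.54, set as the call begins (left out, the last holds). The fingers move at their own pace and stop on an object; "squeeze" is the grip in N (left out, the last holds). Time passes only in rows, so rows that repeat a pose let the fingers close. It gives the time, the measured TCP pose, the force and the opening at its end, in the units of the state.
- manip.sense(): the state, without advancing time (a new reading comes with each control period).
- manip.snapshot(name): name is "scene" or "top"; returns a dict with "frame" (384x512x3 uint8, red, green, blue), "depth" (384x512 float32, m along the optical axis (not along the pixel's ray), 0 where there is no reading), "fx", "fy", "cx", "cy" (pixels), "k1" (the pictures are not rectified: a ray, as slopes to the right and down, at radius r is drawn at 1 + k1 r^2 times it, then the intrinsics apply), "R" (3x3) and "t" (3): a world point X has camera coordinates R X + t. Camera axes: x right, y down, z forward; pixel columns grow to the right and rows downward; lengths in m; the calibration is good to about 2 mm. A picture is of the moment at which its call begins.
- manip.sign_off(): hands the job in, once; it reports no verdict.
The state is a dict: "t": time; "q": joint angles; "qd": joint speeds; "tau": joint torques, N m; "tcp_pos": TCP position; "tool_rot": TCP orientation; "force": force on the tool from outside, world axes, zero at the start; "ft_torque": the same for the moment, N m; "finger_gap": opening from 0.0 (shut) to 1.0 (fully open).
Only numpy, scipy, OpenCV 4.12 (cv2) and the standard library are available. Lean on these libraries where they do the work, as an engineer would, in place of code of your own. Each camera call takes 0.05 s, during which the arm holds its last target.

## Working session

There is one attempt and no reset: what is moved stays moved. The work goes in short steps, Python scripts to look and compute and a tool call to move; the robot and the scene stay as the last step left them, time stands still between calls to the robot, and variables do not carry over. Pictures are saved under pics/ and viewed, and the job is handed in when it is done.

Besides the shell and the picture viewer there is one more tool, called as a command line: name --argument value ..., lists and objects as JSON in quotes. drive_tool: Moves the arm, as the interface text tells. Its arguments: {"type":"object","properties":{"deltas":{"type":"array"},"hand":{"type":"number"},"squeeze":{"type":"number"}},"required":["deltas"]}

```bash
mkdir -p pics
cat > h.py <<'E'
import numpy as np, cv2
from station import manip
def snap(n,fn=None):
    s=manip.snapshot(n)
    if fn: cv2.imwrite('pics/'+fn,s['frame'][:,:,::-1])
    return s
def cloud(s):
    h,w=s['depth'].shape
    u,v=np.meshgrid(np.arange(w),np.arange(h))
    K=np.array([[s['fx'],0,s['cx']],[0,s['fy'],s['cy']],[0,0,1.]])
    p=cv2.undistortPoints(np.stack([u,v],-1).reshape(-1,1,2).astype(np.float64),K,np.array([s['k1'],0,0,0,0.])).reshape(h,w,2)
    d=s['depth'][...,None]
    c=np.concatenate([p*d,d],-1)
    X=(c-np.array(s['t']))@np.array(s['R'])
    X[s['depth']<=0]=np.nan
    return X
def state():
    s=manip.sense(); print('t',s['t'],'tcp',np.round(s['tcp_pos'],4),'rot',np.round(s['tool_rot'],4),'F',np.round(s['force'],1),'gap',s['finger_gap'],'q',np.round(s['q'],3))
    return s
E
python3 - <<'E'
from h import *
state()
for n in('scene','top'):
    s=snap(n,n+'0.png'); np.savez(n+'0.npz',**s); print(n,s['fx'],s['k1'],-np.array(s['R']).T@s['t'],np.round(s['R'],2).tolist())
E
```

```text
t 0.0 tcp [ 0.1545 -0.6049  0.2304] rot [ 0.9922  0.1246  0.     -0.0011] F [0.3 0.1 0.5] gap 0.9990374641230613 q [-1.499  0.528  1.434 -0.     1.181 -0.179]
scene 372.7445302881671 -0.07637738546372475 [1.28554532 0.53216385 0.62300069] [[-0.55, 0.84, -0.0], [0.43, 0.28, -0.86], [-0.71, -0.47, -0.52]]
top 435.6551673594663 -0.09041809012580602 [0.46241595 0.06667228 1.31357747] [[0.03, -1.0, -0.0], [-1.0, -0.03, -0.09], [0.09, 0.0, -1.0]]
```

View pics/scene0.png

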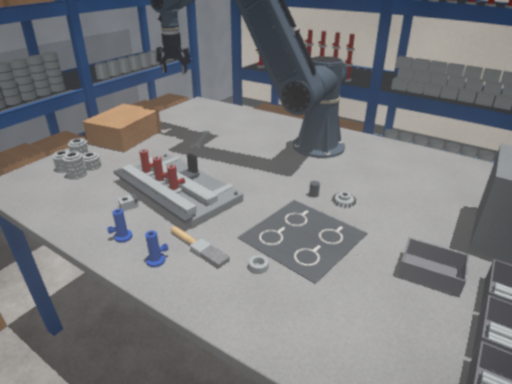

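View pics/top0.png

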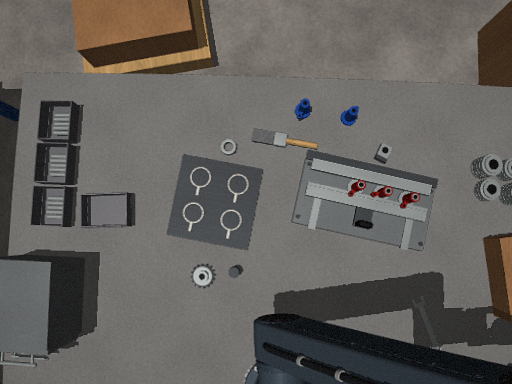

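The scene shows three red levers in the vise (top view about 357,187; 381,191; 409,199), the handle at about (364,224) and the plate at about (215,200). The two blue look-alikes stand beyond the vise. Next I'll measure positions.

```bash
cat > m.py <<'E'
from h import *
def ortho(s,x0,x1,y0,y1,res=0.001,z=0.0):
    # rectified picture of plane z: rows: x descending, cols: y descending
    xs=np.arange(x1,x0,-res); ys=np.arange(y1,y0,-res)
    Y,X=np.meshgrid(ys,xs)
    P=np.stack([X,Y,np.full_like(X,z)],-1).reshape(-1,3)
    K=np.array([[s['fx'],0,s['cx']],[0,s['fy'],s['cy']],[0,0,1.]])
    p=cv2.projectPoints(P,cv2.Rodrigues(np.array(s['R'],float))[0],np.array(s['t'],float),K,np.array([s['k1'],0,0,0,0.]))[0].reshape(X.shape+(2,)).astype(np.float32)
    return cv2.remap(s['frame'],p[...,0],p[...,1],cv2.INTER_LINEAR)
E
python3 - <<'E'
from m import *
s=dict(np.load('top0.npz'))
o=ortho(s,0.3,0.75,-0.45,0.35,z=0.004); cv2.imwrite('pics/orth_plate.png',o[:,:,::-1])
X=cloud(s); 
print('bench z',np.nanmedian(X[100:150,150:220,2]))
hsv=cv2.cvtColor(s['frame'],cv2.COLOR_RGB2HSV)
red=((hsv[...,0]<8)|(hsv[...,0]>172))&(hsv[...,1]>150)&(hsv[...,2]>60)
n,l,st,c=cv2.connectedComponentsWithStats(red.astype(np.uint8))
for i in range(1,n):
    if st[i,4]>15:
        P=X[l==i]; P=P[~np.isnan(P[:,2])]; zt=P[:,2]; top=P[zt>0.107]
        arm=P[(zt<0.08)]
        print(c[i],st[i],'z',np.round(np.percentile(zt,[5,50,95]),4),'top',len(top),np.round(top.mean(0),4),'arm',len(arm),np.round(arm.mean(0),4))
# plate dark region
g=cv2.cvtColor(s['frame'],cv2.COLOR_RGB2GRAY)
og=cv2.cvtColor(o,cv2.COLOR_RGB2GRAY)
m=((og<75)).astype(np.uint8); m=cv2.morphologyEx(m,cv2.MORPH_CLOSE,np.ones((15,15)))
n,l,st,c=cv2.connectedComponentsWithStats(m)
for i in range(1,n):
    if st[i,4]>20000:
        r=cv2.minAreaRect(np.argwhere(l==i)[:,::-1].astype(np.float32)); print('plate',r,'world',0.75-r[0][1]*.001,0.35-r[0][0]*.001)
m2=((og>150)&(l>0)).astype(np.uint8)
m2[:]=0
E
```

```text
bench z 0.0010180335732093392
[360.3030303  184.51515152] [356 180  10  10  33] z [0.1131 0.1157 0.1203] top 33 [ 0.6016 -0.2037  0.1164] arm 0 [nan nan nan]
[386.45  190.625] [382 186  11  10  40] z [0.0946 0.1142 0.1172] top 30 [ 0.5871 -0.2803  0.1148] arm 1 [ 0.6059 -0.3132  0.0389]
[351.64516129 191.83870968] [348 188   8   8  31] z [0.0621 0.0684 0.0718] top 0 [nan nan nan] arm 31 [ 0.5853 -0.1898  0.0675]
[375.16666667 193.5       ] [371 191   9   6  36] z [0.0593 0.067  0.0711] top 0 [nan nan nan] arm 36 [ 0.5826 -0.2587  0.066 ]
[413.66666667 196.5       ] [410 192  10  10  36] z [0.0879 0.1147 0.1178] top 33 [ 0.5718 -0.3549  0.1147] arm 2 [ 0.5887 -0.3891  0.0384]
[404.11764706 203.58823529] [401 200   8   8  34] z [0.0629 0.0678 0.0722] top 0 [nan nan nan] arm 33 [ 0.5552 -0.3431  0.0673]
plate ((140.8636474609375, 196.27081298828125), (248.97930908203125, 244.42758178710938), 9.527283668518066) world 0.5537291870117187 0.2091363525390625<stdin>:13: RuntimeWarning: Mean of empty slice.
  ret = um.true_divide(
```

View pics/orth_plate.png

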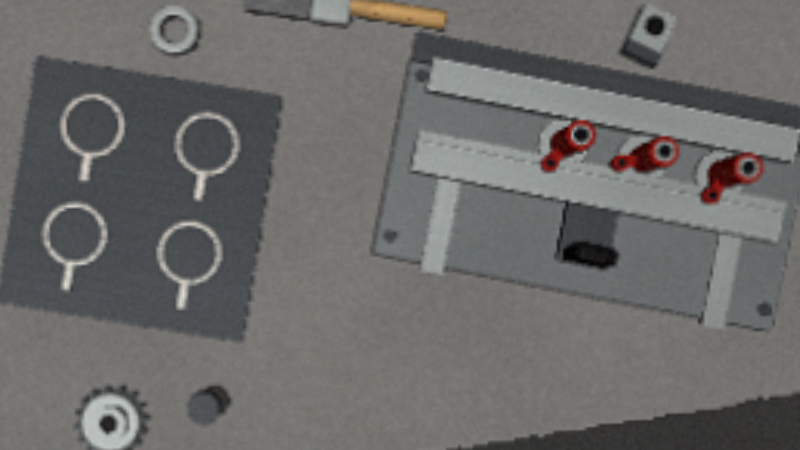

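Run:
```python
from m import *
import warnings; warnings.filterwarnings('ignore')
s=dict(np.load('top0.npz'));X=cloud(s)
# handle top
reg=(X[...,2]>0.09)&(X[...,2]<0.108)&(X[...,0]>0.44)&(X[...,0]<0.54)&(X[...,1]<-0.1)&(X[...,1]>-0.35)
P=X[reg];print('handle',len(P),P.mean(0),P.min(0),P.max(0), cv2.minAreaRect((P[:,:2]*1000).astype(np.float32)))
# jaw tops
reg=(X[...,2]>0.048)&(X[...,2]<0.059)&(X[...,0]>0.45)&(X[...,0]<0.72)&(X[...,1]<0.0)&(X[...,1]>-0.5)
n,l,st,c=cv2.connectedComponentsWithStats(reg.astype(np.uint8))
for i in range(1,n):
    if st[i,4]>150: 
        P=X[l==i];print('jaw',st[i,4],cv2.minAreaRect((P[:,:2]*1000).astype(np.float32)),P[:,2].mean())
# rings fit in ortho 0.5mm
o=ortho(s,0.4,0.72,0.05,0.36,res=0.0005,z=0.004);g=cv2.cvtColor(o,cv2.COLOR_RGB2GRAY)
m=(g>125).astype(np.uint8)
n,l,st,c=cv2.connectedComponentsWithStats(m)
for i in range(1,n):
    if 2000<st[i,4]<8000 and st[i,2]<180:
        p=np.argwhere(l==i).astype(float)
        cx=p.mean(0)
        from scipy.optimize import least_squares
        # annulus fit robust
        r=least_squares(lambda a:np.hypot(p[:,0]-a[0],p[:,1]-a[1])-a[2],[cx[0]-10,cx[1],58],loss='soft_l1',f_scale=4).x
        d=np.hypot(p[:,0]-r[0],p[:,1]-r[1]);q=p[d>r[2]+14]
        v=(q.mean(0)-r[:2]) if len(q) else [0,0]
        print('ring',round(.72-r[0]*.0005,4),round(.36-r[1]*.0005,4),'R',r[2]*.5,'stripe ang',np.degrees(np.arctan2(-v[1],-v[0])),len(p),len(q))
for z in (0.115,0.066):
    o=ortho(s,0.5,0.66,-0.42,-0.14,res=0.0005,z=z);cv2.imwrite(f'pics/hub{int(z*1000)}.png',o[:,:,::-1])
```

```text
handle 83 [ 0.49171918 -0.22230667  0.10129722] [ 0.48207911 -0.24174768  0.09116703] [ 0.50116863 -0.20304528  0.10796848] ((492.0863952636719, -223.0098876953125), (40.461700439453125, 16.082490921020508), 79.30936431884766)
jaw 1318 ((635.8232421875, -251.0120086669922), (360.866455078125, 37.72673034667969), 78.76665496826172) 0.054245777750582286
jaw 1560 ((555.5606079101562, -235.5470428466797), (361.7877502441406, 52.064544677734375), 79.48169708251953) 0.05435304166923005
ring 0.7218 0.1777 R 19.69933511653487 stripe ang 0.0 2028 0
ring 0.6233 0.2583 R 30.037664954020702 stripe ang 170.59094711996642 4635 619
ring 0.6047 0.1436 R 29.998629005146 stripe ang 170.36171841218086 4544 623
ring 0.5147 0.2758 R 29.947430965489595 stripe ang 170.40174261934615 4915 633
ring 0.496 0.1611 R 30.082929708614863 stripe ang 170.65767122506156 4911 669
```

```bash
python3 -c "
import cv2,numpy as np
a=cv2.imread('pics/hub115.png');b=cv2.imread('pics/hub66.png');c=np.vstack([a,b]);cv2.imwrite('pics/hubs.png',cv2.resize(c,None,fx=0.9,fy=0.9));print(c.shape)"
```

```text
(642, 560, 3)
```

View pics/hubs.png

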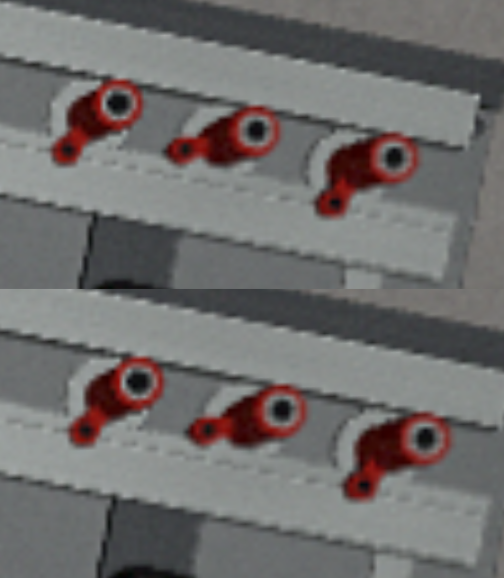

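```bash
cat >> m.py <<'E'
def conv(*T):
    """T: (x,y,z,tool x-axis yaw deg) -> tool-frame deltas"""
    from scipy.spatial.transform import Rotation as Ro
    s=manip.sense();R=Ro.from_quat(s['tool_rot']).as_matrix();yaw=np.degrees(np.arctan2(R[1,0],R[0,0]))
    print('t',s['t'],'tcp',np.round(s['tcp_pos'],4),'yaw',round(yaw,2),'F',np.round(s['force'],1),'gap',round(s['finger_gap'],3),'q',np.round(s['q'],2))
    for t in T:
        d=R.T@(np.array(t[:3])-s['tcp_pos'])*100
        print(np.round(d,2).tolist(),round(-((t[3]-yaw+180)%360-180),1))
def levers(s,verbose=True):
    import warnings; warnings.filterwarnings('ignore')
    X=cloud(s);hsv=cv2.cvtColor(s['frame'],cv2.COLOR_RGB2HSV)
    red=((hsv[...,0]<8)|(hsv[...,0]>172))&(hsv[...,1]>120)&(hsv[...,2]>40)
    red&=(X[...,0]>0.3)&(X[...,0]<0.8)&(X[...,1]>-.5)&(X[...,1]<.4)
    red=cv2.morphologyEx(red.astype(np.uint8),cv2.MORPH_CLOSE,np.ones((5,5)))
    n,l,st,c=cv2.connectedComponentsWithStats(red)
    out=[]
    for i in range(1,n):
        if st[i,4]<60: continue
        m=l==i;P=X[m];zt=np.nanpercentile(P[:,2],97);base=0.03 if P[:,1].mean()<-.05 or np.nanmean(P[:,1])<-.05 else 0.004
        zh=base+.085
        # all pixels (hull) at hub height
        h=cv2.dilate(m.astype(np.uint8),np.ones((3,3)))>0
        T=X[h&(abs(X[...,2]-zh)<.007)][:,:2];
        (cx,cy),r=cv2.minEnclosingCircle((T*1000).astype(np.float32))
        A=X[m&(abs(X[...,2]-base-.037)<.008)]
        a=np.degrees(np.arctan2(A[:,1].mean()-cy/1000,A[:,0].mean()-cx/1000)) if len(A) else np.nan
        out.append((cx/1000,cy/1000,a)); print('lever px',np.round(c[i]),'hub enc',round(cx,1),round(cy,1),'r',round(r,1),'mean',np.round(T.mean(0)*1000,1),'ang',round(a,1),'n',len(T),len(A),'z',zt)
    return out
E
python3 - <<'E'
from m import *
levers(dict(np.load('top0.npz')))
conv((.492,-.2228,.2,79.3))
E
```

```text
lever px [356. 187.] hub enc 601.8 -205.0 r 14.0 mean [ 602.  -204.4] ang 135.4 n 70 41 z 0.11962550002307414
lever px [382. 192.] hub enc 587.1 -281.2 r 13.5 mean [ 586.8 -281. ] ang 104.0 n 62 47 z 0.11726750709126166
lever px [409. 199.] hub enc 571.7 -358.6 r 14.3 mean [ 571.5 -357. ] ang 131.6 n 69 48 z 0.11807309470535099
t 0.1 tcp [ 0.1545 -0.6049  0.2304] yaw 14.31 F [ 0.8 -0.   0.8] gap 1.0 q [-1.5   0.53  1.43 -0.    1.18 -0.18]
[42.15, -28.68, 3.11] -65.0
```

drive_tool --deltas '[3.5,-2.4,0.3,-6,7,-4.8,0.5,-12,10.5,-7.2,0.8,-18,14,-9.6,1,-24,17.5,-12,1.3,-30,21,-14.3,1.6,-36,24.5,-16.7,1.8,-42,28,-19,2,-48,31.5,-21.5,2.3,-54,35,-24,2.6,-60,38.5,-26.3,2.9,-63,42.15,-28.7,3.1,-65]' --hand 5

```text
t: 1.3
tcp_pos: [0.4925, -0.221, 0.1996]
tool_rot: [0.769, 0.639, 0.0, -0.001]
force: [0.2, -1.0, -1.0]
finger_gap: 0.586
```

Run:
```python
from m import *
s=snap('top','top1.png'); snap('scene','scene1.png')
conv((.492,-.2228,.066,79.3))
```

```text
t 1.4 tcp [ 0.4943 -0.2184  0.1996] yaw 79.68 F [ 0.7 -0.9 -0.2] gap 0.585 q [-0.62  0.46  1.68  0.    1.01 -0.45]
[-0.53, -0.14, 13.36] 0.4
```

View pics/scene1.png

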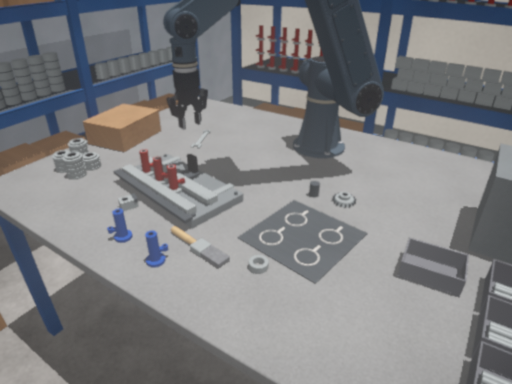

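Run:
```python
from m import *
s=snap('scene')
K=np.array([[s['fx'],0,s['cx']],[0,s['fy'],s['cy']],[0,0,1.]])
print(cv2.projectPoints(np.array([[.494,-.218,.2],[.492,-.2228,.102]]),cv2.Rodrigues(np.array(s['R'],float))[0],np.array(s['t'],float),K,np.array([s['k1'],0,0,0,0.]))[0])
s=snap('top'); cv2.imwrite('pics/t2.png',cv2.resize(s['frame'][120:330,230:500,::-1],None,fx=2.5,fy=2.5))
conv((.492,-.2228,.066,79.3))
```

```text
[[[190.32314548 126.57476039]]

 [[192.21460862 154.79493417]]]
t 1.5 tcp [ 0.4921 -0.2215  0.1997] yaw 79.46 F [-0.4 -1.2 -0.1] gap 0.582 q [-0.63  0.46  1.68  0.    1.01 -0.45]
[-0.15, 0.03, 13.37] 0.2
```

View pics/t2.png

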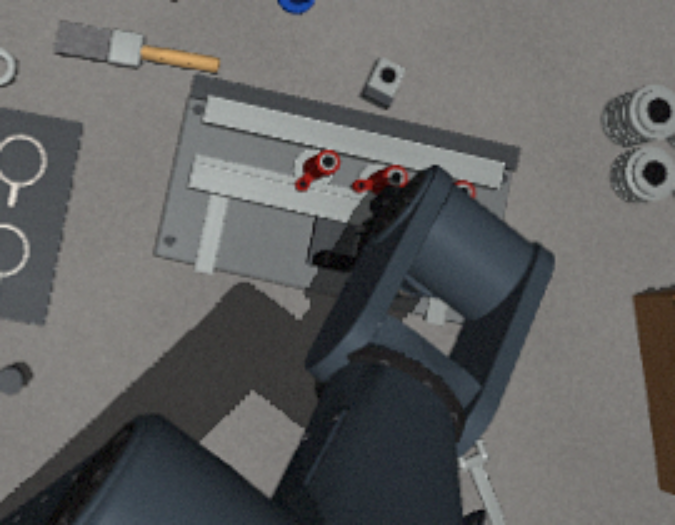

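drive_tool --deltas '[-0.15,0.03,2,0,-0.15,0.03,5,0,-0.15,0.03,8,0,-0.15,0.03,10.5,0,-0.15,0.03,12,0,-0.15,0.03,13,0,-0.15,0.03,13.4,0,-0.15,0.03,13.4,0]' --hand 5

```text
t: 2.3
tcp_pos: [0.4916, -0.2234, 0.0656]
tool_rot: [0.769, 0.639, 0.0, -0.001]
force: [-0.4, -0.5, 0.3]
finger_gap: 0.588
```

drive_tool --deltas '[0,0,0,0,0,0,0,0,0,0,0,0,0,0,0,0,0,0,0,0,0,0,0,0]' --hand 0.5 --squeeze 40

```text
t: 2.9
tcp_pos: [0.4928, -0.2241, 0.0667]
tool_rot: [0.77, 0.638, 0.001, 0.0]
force: [2.1, -0.2, 7.2]
finger_gap: 0.179
```

Run:
```python
from m import *
conv((.492,-.2228,.066,79.3))
s=snap('scene');cv2.imwrite('pics/s3.png',cv2.resize(s['frame'][60:240,80:300,::-1],None,fx=3,fy=3))
```

```text
t 2.9 tcp [ 0.4928 -0.2241  0.0667] yaw 79.36 F [ 2.1 -0.2  7.2] gap 0.179 q [-0.63  0.67  1.77  0.    0.7  -0.45]
[0.11, -0.1, 0.07] 0.1
```

View pics/s3.png

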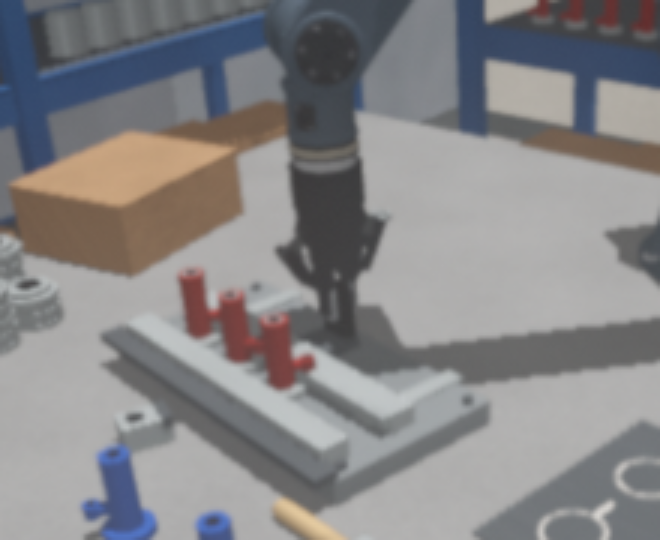

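The handle is gripped; sliding the jaw open along tool −y.

drive_tool --deltas '[0,-0.6,0,0,0,-1.2,0,0,0,-1.8,0,0,0,-2.4,0,0,0,-3,0,0,0,-3.6,0,0,0,-4.2,0,0,0,-4.7,0,0,0,-5.1,0,0,0,-5.4,0,0,0,-5.5,0,0,0,-5.6,0,0]'

```text
t: 4.15
tcp_pos: [0.4401, -0.2139, 0.0667]
tool_rot: [0.77, 0.638, 0.002, 0.002]
force: [14.8, 5.9, -3.7]
finger_gap: 0.185
```

Run:
```python
from m import *
conv((.492,-.2228,.066,79.3))
```

```text
t 4.15 tcp [ 0.4401 -0.2139  0.0667] yaw 79.27 F [14.8  5.9 -3.7] gap 0.185 q [-0.68  0.63  1.91  0.01  0.6  -0.5 ]
[0.09, 5.27, 0.1] -0.0
```

drive_tool --deltas '[0,-0.2,0,0,0,-0.3,0,0,0,-0.3,0,0,0,-0.3,0,0]'

```text
t: 4.55
tcp_pos: [0.4401, -0.2139, 0.0667]
tool_rot: [0.77, 0.638, 0.004, 0.005]
force: [14.8, 4.9, -4.3]
finger_gap: 0.183
```

Run:
```python
from m import *
conv((.492,-.2228,.066,79.3))
```

```text
t 4.55 tcp [ 0.4401 -0.2139  0.0667] yaw 79.24 F [14.8  4.9 -4.3] gap 0.183 q [-0.68  0.63  1.91  0.01  0.59 -0.51]
[0.09, 5.26, 0.13] -0.1
```

drive_tool --deltas '[0,0,0,0,0,0,0,0,0,0,0,0,0,0,0,0,0,0,0,0,0,0,0,0]' --hand 4.5

```text
t: 5.15
tcp_pos: [0.4399, -0.214, 0.0667]
tool_rot: [0.77, 0.638, 0.004, 0.004]
force: [-1.3, 0.6, -0.1]
finger_gap: 0.527
```

drive_tool --deltas '[0,0,-2,0,0,0,-5,0,0,0,-9,0,0,0,-13,0,-4,-2,-16,0,-9,-5,-18,0,-14,-8,-18,0,-18,-9,-18,0,-22,-9,-18,0]'

```text
t: 6.05
tcp_pos: [0.3068, -0.4103, 0.2462]
tool_rot: [0.771, 0.637, 0.004, 0.004]
force: [1.7, -0.7, -0.6]
finger_gap: 0.528
```

```bash
sed -i "s/A=X\[m&(abs(X\[...,2\]-base-.037)<.008)\]/A=X[m\&(abs(X[...,2]-base-.037)<.008)];d=np.hypot(A[:,0]-cx\/1000,A[:,1]-cy\/1000);A=A[d>.019]/" m.py
python3 - <<'E'
from m import *
conv((.6,-.24,.2,79.3))
s=snap('top','top4.png');np.savez('top4.npz',**s)
levers(s); levers(dict(np.load('top0.npz')))
o=ortho(s,0.4,0.7,-0.45,-0.05,z=0.066);cv2.imwrite('pics/o4.png',cv2.resize(o[:,:,::-1],None,fx=1.9,fy=1.9))
X=cloud(s)
reg=(X[...,2]>0.09)&(X[...,2]<0.108)&(X[...,0]>0.38)&(X[...,0]<0.54)&(X[...,1]<-0.1)&(X[...,1]>-0.35)
P=X[reg];print('handle',len(P),P.mean(0), cv2.minAreaRect((P[:,:2]*1000).astype(np.float32)))
E
```

```text
t 6.05 tcp [ 0.3068 -0.4103  0.2462] yaw 79.19 F [ 1.7 -0.7 -0.6] gap 0.528 q [-1.15  0.35  1.7   0.01  1.08 -0.97]
[22.22, 25.55, 4.91] -0.1
lever px [356. 187.] hub enc 601.5 -205.2 r 14.2 mean [ 601.6 -204.6] ang 136.9 n 70 25 z 0.11826048358776924
lever px [382. 192.] hub enc 586.8 -280.6 r 14.1 mean [ 586.7 -280.6] ang 102.3 n 65 26 z 0.11932057200721533
lever px [409. 199.] hub enc 571.6 -358.2 r 14.4 mean [ 571.6 -357.1] ang 137.6 n 69 30 z 0.11757284986847866
lever px [356. 187.] hub enc 601.8 -205.0 r 14.0 mean [ 602.  -204.4] ang 138.4 n 70 26 z 0.11962550002307414
lever px [382. 192.] hub enc 587.1 -281.2 r 13.5 mean [ 586.8 -281. ] ang 103.2 n 62 29 z 0.11726750709126166
lever px [409. 199.] hub enc 571.7 -358.6 r 14.3 mean [ 571.5 -357. ] ang 137.8 n 69 27 z 0.11807309470535099
handle 78 [ 0.43884669 -0.2107734   0.10162689] ((437.9788513183594, -212.28907775878906), (39.818206787109375, 15.743487358093262), 78.9925765991211)
```

View pics/o4.png

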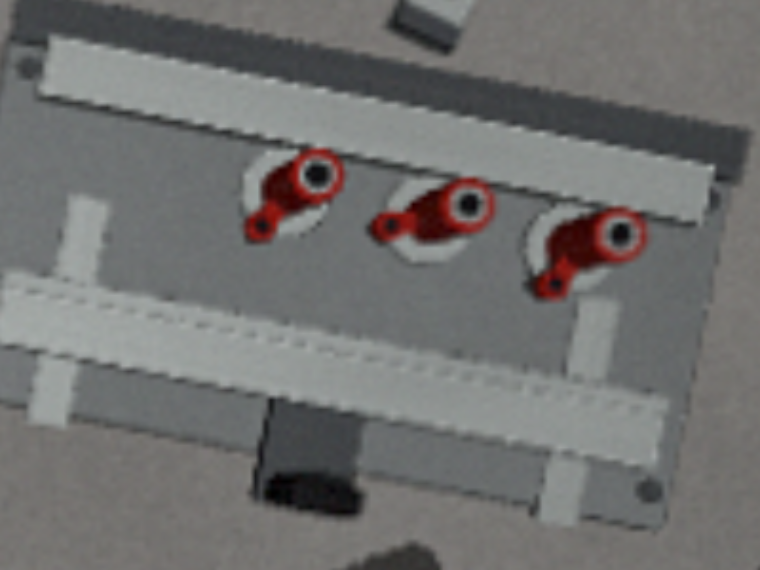

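Jaw is fully open (handle moved 55.1 mm). Picking the first lever (px 356,187).

Run:
```python
from m import *
conv((.5,-.25,.22,79.3),(.6015,-.205,.2,79.3))
```

```text
t 6.1 tcp [ 0.3062 -0.4208  0.2468] yaw 78.98 F [ 0.6 -5.7  0.6] gap 0.525 q [-1.16  0.36  1.69  0.01  1.08 -0.97]
[20.5, 15.72, 2.67] -0.3
[26.88, 24.79, 4.73] -0.3
```

drive_tool --deltas '[2.7,2.5,0.5,0,5.4,5,1,0,8,7.4,1.4,0,10.7,9.9,1.9,0,13.4,12.4,2.4,0,16,14.9,2.8,0,18.8,17.3,3.3,0,21.5,19.8,3.8,0,24,22.3,4.2,0,25.8,23.8,4.6,0,26.9,24.8,4.7,-0.3,26.9,24.8,4.7,-0.3]' --hand 5

```text
t: 7.3
tcp_pos: [0.6024, -0.2034, 0.1998]
tool_rot: [0.769, 0.639, 0.0, 0.009]
force: [-0.1, -0.4, 0.5]
finger_gap: 0.588
```

drive_tool --deltas '[0,0,0,0,0,0,0,0]'

```text
t: 7.5
tcp_pos: [0.6015, -0.2041, 0.1999]
tool_rot: [0.77, 0.639, -0.0, 0.009]
force: [0.7, -0.1, -0.9]
finger_gap: 0.584
```

Run:
```python
from m import *
conv((.6015,-.205,.076,79.3))
print(manip.sense()['tool_rot'])
```

```text
t 7.5 tcp [ 0.6015 -0.2041  0.1999] yaw 79.37 F [ 0.7 -0.1 -0.9] gap 0.584 q [-0.5   0.57  1.45 -0.01  1.11 -0.31]
[0.05, -0.14, 12.39] 0.1
[ 7.69509248e-01  6.38578649e-01 -1.84504046e-04  8.53185818e-03]
```

drive_tool --deltas '[0,-0.1,2,0,0.05,-0.14,5,0,0.05,-0.14,8,0,0.05,-0.14,10.5,0,0.05,-0.14,11.8,0,0.05,-0.14,12.4,0,0.05,-0.14,12.4,0,0.05,-0.14,12.4,0]'

```text
t: 8.3
tcp_pos: [0.6022, -0.2057, 0.0771]
tool_rot: [0.77, 0.638, 0.0, 0.01]
force: [0.8, 0.3, -0.0]
finger_gap: 0.589
```

drive_tool --deltas '[0,0,0,0,0,0,0,0,0,0,0,0,0,0,0,0,0,0,0,0,0,0,0,0]' --hand 1.5 --squeeze 40

```text
t: 8.9
tcp_pos: [0.6031, -0.2062, 0.0788]
tool_rot: [0.769, 0.639, 0.001, 0.011]
force: [0.4, 0.0, 5.6]
finger_gap: 0.316
```

drive_tool --deltas '[0,0,-0.5,0,0,0,-1.5,0,0,0,-3,0,0,0,-5,0,0,0,-7.5,0,0,0,-10,0,0,0,-12,0,0,0,-13,0,0,0,-13,0]'

```text
t: 9.8
tcp_pos: [0.6021, -0.2045, 0.2111]
tool_rot: [0.769, 0.639, 0.001, 0.013]
force: [-0.1, -0.7, -4.3]
finger_gap: 0.316
```

Run:
```python
from m import *
conv((.6233,.2583,.2,79.3+31.5))
print(manip.sense()['tool_rot'])
s=snap('scene');cv2.imwrite('pics/s5.png',cv2.resize(s['frame'][30:240,80:300,::-1],None,fx=2.8,fy=2.8))
```

```text
t 9.8 tcp [ 0.6021 -0.2045  0.2111] yaw 79.37 F [-0.1 -0.7 -4.3] gap 0.316 q [-0.5   0.56  1.44 -0.01  1.12 -0.31]
[45.89, -6.46, 0.32] -31.4
[0.76945773 0.63856777 0.00139453 0.01280893]
```

View pics/s5.png

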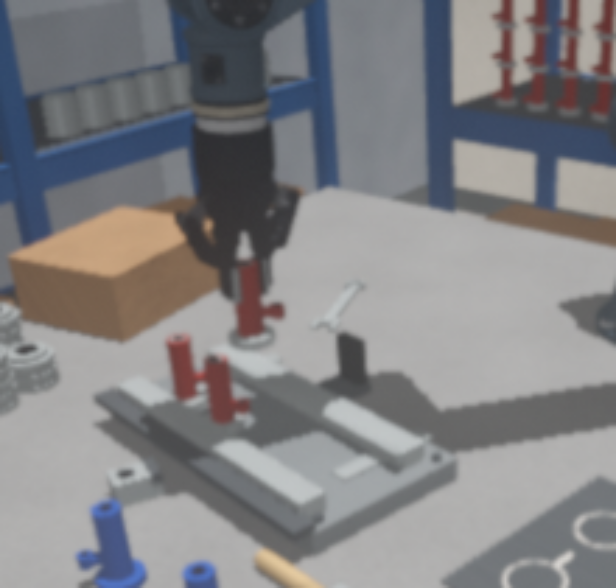

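drive_tool --deltas '[2,-0.3,0,-1,6,-0.8,0,-4,10.5,-1.5,0.1,-7,15,-2.1,0.1,-10,19.5,-2.7,0.1,-14,24,-3.4,0.2,-17,28.5,-4,0.2,-20,33,-4.6,0.2,-24,37.5,-5.3,0.3,-27,41.5,-5.8,0.3,-29,44.5,-6.3,0.3,-31,45.9,-6.5,0.3,-31.4]'

```text
t: 11.05
tcp_pos: [0.6198, 0.2628, 0.1971]
tool_rot: [0.566, 0.824, -0.003, 0.01]
force: [0.3, 0.0, -2.7]
finger_gap: 0.312
```

Run:
```python
from m import *
conv((.6233,.2583,.2,79.3+31.5))
conv((.6233,.2583,.054,79.3+31.5))
s=manip.sense();print(s['tool_rot'])
```

```text
t 11.05 tcp [0.6198 0.2628 0.1971] yaw 111.03 F [ 0.3  0.  -2.7] gap 0.312 q [ 0.24  0.63  1.34 -0.02  1.17 -0.12]
[-0.55, 0.17, -0.27] 0.2
t 11.05 tcp [0.6198 0.2628 0.1971] yaw 111.03 F [ 0.3  0.  -2.7] gap 0.312 q [ 0.24  0.63  1.34 -0.02  1.17 -0.12]
[-0.27, 0.09, 14.32] 0.2
[ 0.56612572  0.82425714 -0.00321173  0.00956648]
```

drive_tool --deltas '[-0.55,0.17,0,0.2,-0.5,0.15,2,0.2,-0.45,0.15,5,0.2,-0.4,0.1,8,0.2,-0.35,0.1,10.5,0.2,-0.3,0.1,12.3,0.2,-0.3,0.1,12.8,0.2,-0.3,0.1,12.8,0.2,-0.3,0.1,12.8,0.2]'

```text
t: 11.95
tcp_pos: [0.6243, 0.2575, 0.0701]
tool_rot: [0.568, 0.823, -0.003, 0.01]
force: [0.2, 0.4, -1.8]
finger_gap: 0.318
```

Run:
```python
from m import *
conv((.6233,.2583,.0535,79.3+31.5))
s=manip.sense();print(s['tool_rot'])
snap('top','top6.png')
s=snap('scene');cv2.imwrite('pics/s6.png',cv2.resize(s['frame'][90:290,200:400,::-1],None,fx=2.8,fy=2.8))
```

```text
t 11.95 tcp [0.6243 0.2575 0.0701] yaw 110.77 F [ 0.2  0.4 -1.8] gap 0.318 q [ 0.23  0.78  1.42 -0.02  0.93 -0.11]
[0.14, -0.08, 1.66] -0.0
[ 0.56799997  0.8229611  -0.0027082   0.01018515]
```

View pics/s6.png

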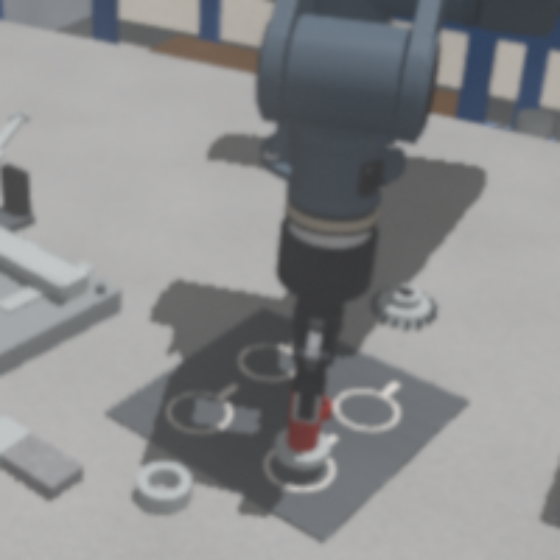

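drive_tool --deltas '[0.1,-0.08,0.5,0,0.1,-0.08,1,0,0.14,-0.08,1.3,0,0.14,-0.08,1.5,0,0.14,-0.08,1.65,0,0.14,-0.08,1.65,0,0.14,-0.08,1.65,0]'

```text
t: 12.75
tcp_pos: [0.6236, 0.2589, 0.0542]
tool_rot: [0.568, 0.823, -0.002, 0.011]
force: [-0.6, 0.2, -3.8]
finger_gap: 0.321
```

Run:
```python
from m import *
conv((.6233,.2583,.0535,79.3+31.5),(.6233,.2583,.0535,79.3+31.5))
```

```text
t 12.75 tcp [0.6236 0.2589 0.0542] yaw 110.81 F [-0.6  0.2 -3.8] gap 0.321 q [ 0.24  0.81  1.43 -0.02  0.9  -0.11]
[-0.05, -0.05, 0.07] 0.0
[-0.05, -0.05, 0.07] 0.0
```

drive_tool --deltas '[0,0,0.1,0,0,0,0.1,0,0,0,0.1,0]'

```text
t: 13.05
tcp_pos: [0.6236, 0.2589, 0.0533]
tool_rot: [0.568, 0.823, -0.002, 0.011]
force: [-1.1, 0.0, -2.7]
finger_gap: 0.317
```

drive_tool --deltas '[0,0,0,0,0,0,0,0,0,0,0,0,0,0,0,0,0,0,-0.5,0,0,0,-2,0,0,0,-5,0,0,0,-9,0,0,0,-13,0,-4,0.5,-15,0,-8,1,-15,0,-12,1.5,-15,0]' --hand 5

```text
t: 14.25
tcp_pos: [0.6793, 0.1539, 0.2093]
tool_rot: [0.567, 0.824, -0.001, 0.012]
force: [1.0, -0.6, -0.8]
finger_gap: 0.59
```

Run:
```python
from m import *
conv((.5868,-.2807,.2,79.3))
print(manip.sense()['tool_rot'])
```

```text
t 14.25 tcp [0.6793 0.1539 0.2093] yaw 110.88 F [ 1.  -0.6 -0.8] gap 0.59 q [ 0.07  0.64  1.27 -0.02  1.21 -0.29]
[-37.28, -24.15, 1.41] 31.6
[ 5.67156021e-01  8.23515281e-01 -6.75254768e-04  1.24970030e-02]
```

Run:
```python
from m import *
s=snap('top','top7.png');levers(s)
```

```text
lever px [382. 192.] hub enc 587.1 -280.7 r 13.9 mean [ 586.8 -280.9] ang 102.9 n 62 27 z 0.1185323910674234
lever px [408. 199.] hub enc 571.2 -357.7 r 14.4 mean [ 571.6 -357.3] ang 137.7 n 66 27 z 0.11828603373439528
```

View pics/top7.png

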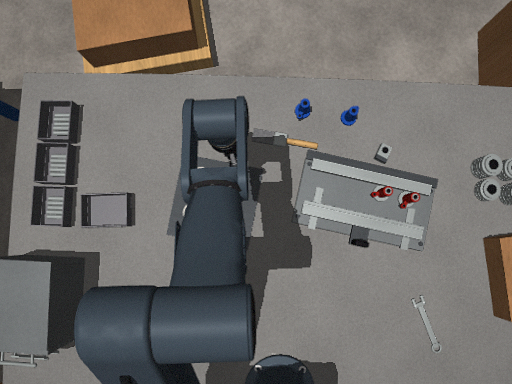

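drive_tool --deltas '[-3.5,-2.2,0.1,3,-7,-4.5,0.3,6,-10.5,-6.8,0.4,9,-14,-9,0.5,12,-17.5,-11.3,0.7,15,-21,-13.6,0.8,18,-24.5,-15.8,0.9,21,-28,-18.1,1,24,-31.5,-20.4,1.2,27,-34.5,-22.3,1.3,29,-36.5,-23.7,1.4,31,-37.3,-24.2,1.4,31.6]'

```text
t: 15.5
tcp_pos: [0.5873, -0.2906, 0.2024]
tool_rot: [0.773, 0.634, 0.002, 0.016]
force: [-0.4, 0.3, -0.5]
finger_gap: 0.59
```

drive_tool --deltas '[0,0,0,0]'

```text
t: 15.6
tcp_pos: [0.5871, -0.2913, 0.2031]
tool_rot: [0.773, 0.634, 0.003, 0.016]
force: [-1.2, 0.7, 0.4]
finger_gap: 0.586
```

Run:
```python
from m import *
s=snap('top','top8.png');levers(s);s=snap('scene','scene8.png')
conv((.5869,-.2807,.2,79.3))
conv((.5869,-.2807,.0765,79.3))
```

```text
lever px [197. 178.] hub enc 623.3 258.5 r 14.0 mean [622.7 257.5] ang 170.6 n 63 25 z 0.09294170212775218
lever px [382. 192.] hub enc 586.8 -281.5 r 13.9 mean [ 587.  -280.9] ang 102.5 n 63 28 z 0.11787073181938432
t 15.7 tcp [ 0.5875 -0.2898  0.2031] yaw 78.8 F [ 0.7  0.1 -0.1] gap 0.583 q [-0.63  0.59  1.41 -0.    1.12 -0.43]
[0.89, -0.25, 0.29] -0.5
t 15.7 tcp [ 0.5875 -0.2898  0.2031] yaw 78.8 F [ 0.7  0.1 -0.1] gap 0.583 q [-0.63  0.59  1.41 -0.    1.12 -0.43]
[1.09, -0.6, 12.63] -0.5
```

View pics/top8.png

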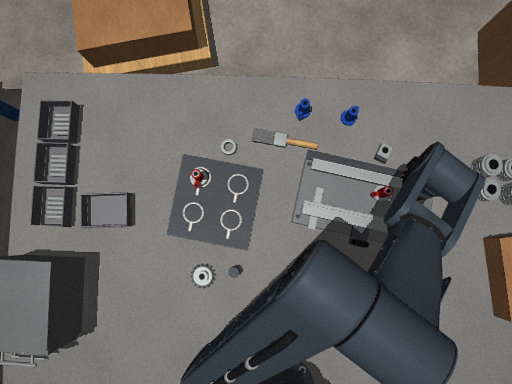

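drive_tool --deltas '[0.9,-0.25,1,-0.5,0.9,-0.3,3,-0.5,0.95,-0.35,6,-0.5,1,-0.5,9,-0.5,1.05,-0.55,11,-0.5,1.1,-0.6,12,-0.5,1.1,-0.6,12.6,-0.5,1.1,-0.6,12.6,-0.5]'

```text
t: 16.5
tcp_pos: [0.587, -0.2796, 0.0764]
tool_rot: [0.769, 0.639, 0.003, 0.016]
force: [-0.0, 0.2, -0.4]
finger_gap: 0.584
```

drive_tool --deltas '[0,0,0,0,0,0,0,0,0,0,0,0,0,0,0,0,0,0,0,0,0,0,0,0]' --hand 1.5 --squeeze 40

```text
t: 17.1
tcp_pos: [0.5879, -0.28, 0.0777]
tool_rot: [0.769, 0.638, 0.003, 0.017]
force: [0.7, 1.1, 5.2]
finger_gap: 0.316
```

drive_tool --deltas '[0,0,-0.5,0,0,0,-1.5,0,0,0,-3,0,0,0,-5,0,0,0,-7.5,0,0,0,-10,0,0,0,-12,0,0,0,-13,0,0,0,-13,0]'

```text
t: 18.0
tcp_pos: [0.5852, -0.2777, 0.21]
tool_rot: [0.769, 0.638, 0.004, 0.019]
force: [0.5, -0.6, -1.6]
finger_gap: 0.316
```

Run:
```python
from m import *
conv((.5147,.2758,.2,79.3+67))
print(manip.sense()['tool_rot'])
s=snap('scene');cv2.imwrite('pics/s9.png',cv2.resize(s['frame'][30:240,80:300,::-1],None,fx=2.8,fy=2.8))
```

```text
t 18.0 tcp [ 0.5852 -0.2777  0.21  ] yaw 79.35 F [ 0.5 -0.6 -1.6] gap 0.316 q [-0.61  0.57  1.42 -0.    1.11 -0.43]
[53.1, -17.15, -0.57] -67.0
[0.76943995 0.6384302  0.00358662 0.01887256]
```

View pics/s9.png

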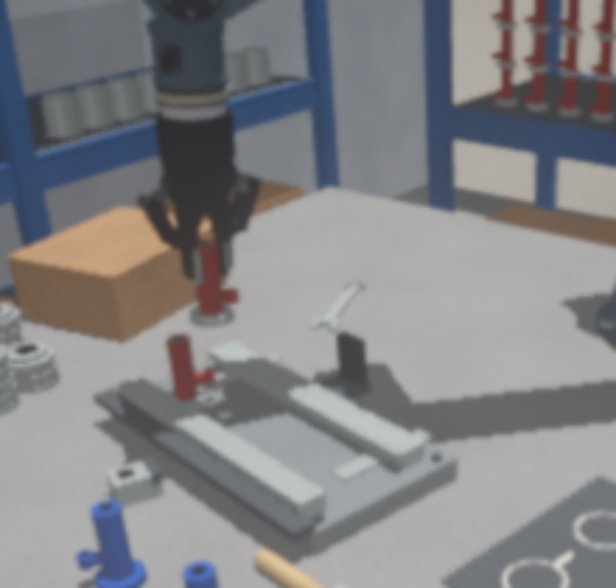

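drive_tool --deltas '[2.5,-0.8,0,-3,7,-2.2,0,-9,11.8,-3.8,-0.1,-15,16.5,-5.3,-0.1,-21,21.2,-6.8,-0.2,-27,26,-8.4,-0.2,-33,30.7,-9.9,-0.3,-39,35.5,-11.4,-0.4,-45,40.2,-13,-0.4,-51,45,-14.5,-0.5,-57,49.5,-16,-0.5,-63,53.1,-17.1,-0.6,-67]'

```text
t: 19.25
tcp_pos: [0.5124, 0.2786, 0.1981]
tool_rot: [0.287, 0.958, -0.008, 0.015]
force: [1.0, 0.6, -3.4]
finger_gap: 0.315
```

Run:
```python
from m import *
conv((.5147,.2758,.2,146.3),(.5147,.2758,.07,146.3))
```

```text
t 19.25 tcp [0.5124 0.2786 0.1981] yaw 146.66 F [ 1.   0.6 -3.4] gap 0.315 q [ 0.32  0.51  1.58 -0.03  1.04 -0.65]
[-0.35, -0.11, -0.18] 0.4
[0.07, -0.02, 12.82] 0.4
```

drive_tool --deltas '[-0.35,-0.1,0,0.4,-0.3,-0.1,2,0.4,-0.2,-0.1,5,0.4,-0.1,-0.05,8,0.4,0,0,10.5,0.4,0.05,0,12,0.4,0.07,0,12.8,0.4,0.07,0,12.8,0.4,0.07,0,12.8,0.4]'

```text
t: 20.15
tcp_pos: [0.5152, 0.2758, 0.0703]
tool_rot: [0.291, 0.957, -0.008, 0.015]
force: [-0.3, -0.5, -2.8]
finger_gap: 0.317
```

Run:
```python
from m import *
conv((.5147,.2758,.0523,146.3))
```

```text
t 20.15 tcp [0.5152 0.2758 0.0703] yaw 146.22 F [-0.3 -0.5 -2.8] gap 0.317 q [ 0.32  0.7   1.67 -0.04  0.76 -0.63]
[0.1, -0.01, 1.8] -0.1
```

drive_tool --deltas '[0.05,0,0.5,0,0.1,0,1,0,0.1,0,1.4,0,0.1,0,1.6,0,0.1,0,1.7,0,0.1,0,1.8,0,0.1,0,1.8,0,0.1,0,1.8,0]'

```text
t: 20.95
tcp_pos: [0.5149, 0.2759, 0.0524]
tool_rot: [0.29, 0.957, -0.008, 0.015]
force: [-0.4, 0.6, -2.6]
finger_gap: 0.318
```

Run:
```python
from m import *
conv((.5147,.2758,.0523,146.3),(.5147,.2758,.21,146.3),(.57,.1,.21,146.3))
```

```text
t 20.95 tcp [0.5149 0.2759 0.0524] yaw 146.23 F [-0.4  0.6 -2.6] gap 0.318 q [ 0.32  0.72  1.67 -0.04  0.73 -0.63]
[0.01, -0.02, 0.01] -0.1
[-0.51, -0.11, -15.75] -0.1
[-14.88, -11.65, -15.21] -0.1
```

drive_tool --deltas '[0,0,0.05,0,0,0,0.05,0,0,0,0.05,0,0,0,0.05,0,0,0,-0.5,0,-0.1,0,-2,0,-0.2,0,-5,0,-0.3,0,-9,0,-0.4,-0.1,-13,0,-4,-3,-15.3,0,-8,-6,-15.3,0,-12,-9,-15.3,0]' --hand 5

```text
t: 22.15
tcp_pos: [0.5612, 0.1386, 0.2119]
tool_rot: [0.289, 0.957, -0.007, 0.017]
force: [0.5, -0.3, -0.2]
finger_gap: 0.585
```

Run:
```python
from m import *
s=snap('top','top10.png');levers(s)
conv((.5715,-.358,.2,79.3))
```

```text
lever px [409. 199.] hub enc 571.4 -358.2 r 14.0 mean [ 571.6 -357.4] ang 137.1 n 67 27 z 0.11778570536017643
t 22.2 tcp [0.5647 0.1307 0.2117] yaw 146.03 F [ 2.5 -2.8  0.5] gap 0.587 q [ 0.05  0.48  1.59 -0.04  1.04 -0.91]
[-27.79, -40.13, 2.6] 66.7
```

View pics/top10.png

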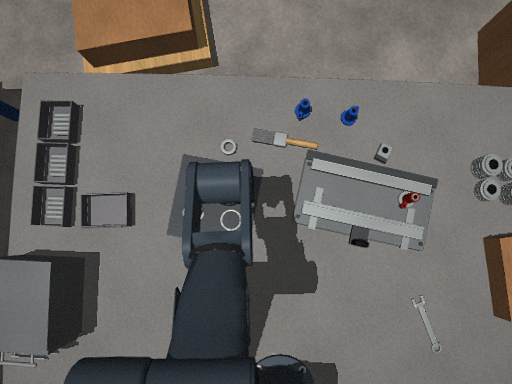

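drive_tool --deltas '[-2.5,-3.6,0.2,6,-5,-7.2,0.5,12,-7.5,-10.8,0.7,18,-10,-14.4,0.9,24,-12.5,-18,1.2,30,-15,-21.6,1.4,36,-17.5,-25.2,1.6,42,-20,-28.8,1.9,48,-22.5,-32.4,2.1,54,-25,-36,2.3,60,-27,-39,2.5,64.5,-27.8,-40.1,2.6,66.7]'

```text
t: 23.4
tcp_pos: [0.5714, -0.3616, 0.2002]
tool_rot: [0.771, 0.636, 0.002, 0.022]
force: [-0.6, -0.3, -0.1]
finger_gap: 0.585
```

drive_tool --deltas '[0,0,0,0]'

```text
t: 23.5
tcp_pos: [0.5711, -0.3629, 0.1999]
tool_rot: [0.772, 0.635, 0.002, 0.022]
force: [-0.2, 0.0, 1.1]
finger_gap: 0.584
```

Run:
```python
from m import *
s=snap('top','top11.png');levers(s);s=snap('scene','scene11.png')
conv((.5715,-.358,.2,79.3),(.5715,-.358,.0765,79.3))
```

```text
lever px [197. 178.] hub enc 623.4 258.1 r 13.8 mean [622.8 257.7] ang 169.7 n 62 23 z 0.09201824306862356
lever px [409. 199.] hub enc 571.7 -358.8 r 14.4 mean [ 571.4 -357.1] ang 137.7 n 69 28 z 0.1179613453121908
lever px [190. 214.] hub enc 517.3 272.9 r 14.0 mean [516.9 272.3] ang 167.6 n 65 26 z 0.09304609012250069
t 23.6 tcp [ 0.5711 -0.3605  0.2   ] yaw 79.03 F [ 0.3  0.7 -0.7] gap 0.589 q [-0.73  0.61  1.36 -0.    1.12 -0.54]
[0.26, -0.01, -0.01] -0.3
[0.54, -0.45, 12.33] -0.3
```

View pics/scene11.png

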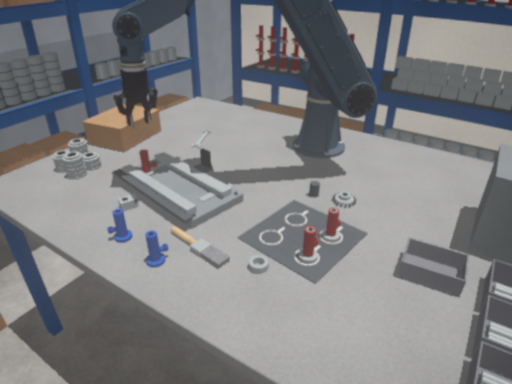

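Run:
```python
import numpy as np
from scipy.spatial.transform import Rotation as Ro
def pred(p0,q0,l,p1,q1):
    R0=Ro.from_quat(q0);R1=Ro.from_quat(q1)
    M=R1*R0.inv(); b=M.apply(np.array(l)-p0)+p1; z=M.apply([0,0,1]); return np.round(b,4),np.round(z,3)
print(pred(np.array([.5879,-.28,.0777]),[.769,.638,.003,.017],[.5868,-.281,.03],np.array([.5149,.2759,.0519]),[.290,.957,-.008,.015]))
print(pred(np.array([.6031,-.2062,.0788]),[.769,.639,.001,.011],[.6015,-.205,.03],np.array([.6236,.2589,.0533]),[.568,.823,-.002,.011]))
```

```text
(array([0.5151, 0.2726, 0.0043]), array([0.007, 0.039, 0.999]))
(array([0.6213, 0.2586, 0.0045]), array([0.006, 0.011, 1.   ]))
```

drive_tool --deltas '[0.26,0,1,-0.3,0.3,-0.1,3,-0.3,0.4,-0.2,6,-0.3,0.5,-0.3,9,-0.3,0.5,-0.4,11,-0.3,0.5,-0.45,12,-0.3,0.5,-0.45,12.3,-0.3,0.5,-0.45,12.3,-0.3]'

```text
t: 24.4
tcp_pos: [0.5718, -0.3576, 0.077]
tool_rot: [0.769, 0.639, 0.002, 0.021]
force: [1.2, 0.1, 0.7]
finger_gap: 0.586
```

drive_tool --deltas '[0,0,0,0,0,0,0,0,0,0,0,0,0,0,0,0,0,0,0,0,0,0,0,0]' --hand 1.5 --squeeze 40

```text
t: 25.0
tcp_pos: [0.5726, -0.3581, 0.0787]
tool_rot: [0.769, 0.639, 0.003, 0.022]
force: [-0.1, 1.2, 7.2]
finger_gap: 0.32
```

```bash
cat >> m.py <<'E'
from scipy.spatial.transform import Rotation as Ro
import json
def grip(l,lz):
    """record lever pose rel. to tool at grip; l=(x,y) camera estimate; hub centred on tool y at the grasp point"""
    s=manip.sense();R=Ro.from_quat(s['tool_rot']).as_matrix();p=np.array(s['tcp_pos'])
    g=p-R[:,2]*.019
    u=R[:2,1]/np.linalg.norm(R[:2,1])
    l=np.array(l); l=l+u*((g[:2]-l)@u)
    print('lever at grip',np.round(l,4),'tcp',np.round(p,4),np.round(s['tool_rot'],4))
    json.dump(dict(q=list(map(float,s['tool_rot'])),b=(R.T@(np.array([l[0],l[1],lz])-p)).tolist(),z=(R.T@[0,0,1.]).tolist()),open('grip.json','w'))
def place(b,turn_yaw,z):
    """tool deltas so that the lever base comes to b=(x,y) at height z, tool yaw turn_yaw (turn about tool z)"""
    g=json.load(open('grip.json'));s=manip.sense();R=Ro.from_quat(s['tool_rot']).as_matrix()
    yaw=np.degrees(np.arctan2(R[1,0],R[0,0]));turn=-((turn_yaw-yaw+180)%360-180)
    R1=R@Ro.from_euler('z',turn,degrees=True).as_matrix()
    tcp=np.array([b[0],b[1],z])-R1@np.array(g['b'])
    d=R.T@(tcp-s['tcp_pos'])*100
    now=np.array(s['tcp_pos'])+R@np.array(g['b'])
    print('base now',np.round(now,4),'axis',np.round(R@g['z'],3),'yaw',round(yaw,2),'F',np.round(s['force'],1),'gap',round(s['finger_gap'],3),'-> delta',np.round(d,2).tolist(),round(turn,1),'tcp',np.round(tcp,4))
E
python3 - <<'E'
from m import *
grip((.5714,-.358),.03)
E
```

```text
lever at grip [ 0.5719 -0.3581] tcp [ 0.5726 -0.3581  0.0787] [0.7692 0.6386 0.0028 0.0224]
```

drive_tool --deltas '[0,0,-0.5,0,0,0,-1.5,0,0,0,-3,0,0,0,-5,0,0,0,-7.5,0,0,0,-10,0,0,0,-12,0,0,0,-13,0,0,0,-13,0]'

```text
t: 25.9
tcp_pos: [0.5691, -0.3548, 0.211]
tool_rot: [0.769, 0.639, 0.003, 0.024]
force: [0.6, -1.1, -2.8]
finger_gap: 0.315
```

Run:
```python
from m import *
place((.6047,.1436),79.3+32,.15)
```

```text
base now [ 0.5685 -0.3549  0.1623] axis [-0.003  0.003  1.   ] yaw 79.37 F [ 0.6 -1.1 -2.8] gap 0.315 -> delta [49.83, -5.61, -0.32] -31.9 tcp [0.6057 0.1452 0.1987]
```

drive_tool --deltas '[2.4,-0.3,0,-1.5,6.5,-0.7,0,-4,11,-1.2,-0.1,-7,15.5,-1.7,-0.1,-10,20,-2.2,-0.1,-13,24.6,-2.8,-0.2,-16,29.2,-3.3,-0.2,-19,33.8,-3.8,-0.2,-22,38.4,-4.3,-0.2,-25,43,-4.8,-0.3,-28,47,-5.3,-0.3,-30.5,49.8,-5.6,-0.3,-32]'

```text
t: 27.1
tcp_pos: [0.6044, 0.1479, 0.197]
tool_rot: [0.562, 0.827, -0.004, 0.023]
force: [0.7, 0.1, -3.0]
finger_gap: 0.315
```

Run:
```python
from m import *
place((.6047,.1436),79.3+32,.15)
place((.6047,.1436),79.3+32,.02)
```

```text
base now [0.6032 0.1463 0.1483] axis [0.011 0.024 1.   ] yaw 111.58 F [ 0.7  0.1 -3. ] gap 0.315 -> delta [-0.32, 0.04, -0.16] 0.3 tcp [0.6059 0.1451 0.1987]
base now [0.6032 0.1463 0.1483] axis [0.011 0.024 1.   ] yaw 111.58 F [ 0.7  0.1 -3. ] gap 0.315 -> delta [0.24, -0.21, 12.83] 0.3 tcp [0.6059 0.1451 0.0687]
```

drive_tool --deltas '[-0.3,0,0,0.3,-0.2,0,2,0.3,-0.1,-0.05,5,0.3,0,-0.1,8,0.3,0.15,-0.15,10.5,0.3,0.2,-0.2,12,0.3,0.24,-0.2,12.8,0.3,0.24,-0.2,12.8,0.3,0.24,-0.2,12.8,0.3]'

```text
t: 28.0
tcp_pos: [0.6068, 0.145, 0.0698]
tool_rot: [0.564, 0.825, -0.004, 0.024]
force: [-0.4, -0.8, -1.9]
finger_gap: 0.317
```

Run:
```python
from m import *
place((.6047,.1436),79.3+32,.0045)
```

```text
base now [0.6057 0.1435 0.0211] axis [0.009 0.024 1.   ] yaw 111.26 F [-0.4 -0.8 -1.9] gap 0.317 -> delta [0.12, -0.12, 1.65] -0.0 tcp [0.6058 0.1451 0.0532]
```

drive_tool --deltas '[0.1,-0.1,0.5,0,0.1,-0.1,1,0,0.12,-0.12,1.3,0,0.12,-0.12,1.5,0,0.12,-0.12,1.6,0,0.12,-0.12,1.63,0,0.12,-0.12,1.63,0]'

```text
t: 28.7
tcp_pos: [0.6059, 0.1451, 0.0534]
tool_rot: [0.564, 0.825, -0.004, 0.024]
force: [-0.3, -0.7, -2.4]
finger_gap: 0.317
```

Run:
```python
from m import *
place((.6047,.1436),79.3+32,.0045)
conv((.6047,.1436,.2,111.3),(.52,-0.05,.25,111.3))
```

```text
base now [0.6048 0.1436 0.0047] axis [0.009 0.024 1.   ] yaw 111.26 F [-0.3 -0.7 -2.4] gap 0.317 -> delta [0.0, -0.01, 0.02] -0.0 tcp [0.6058 0.1451 0.0532]
t 28.7 tcp [0.6059 0.1451 0.0534] yaw 111.26 F [-0.3 -0.7 -2.4] gap 0.317 q [ 0.07  0.75  1.58 -0.05  0.77 -0.26]
[-0.74, 0.14, -14.64] -0.0
[-15.91, -14.68, -19.29] -0.0
```

drive_tool --deltas '[0,0,0,0,0,0,0,0,0,0,0,0,0,0,0,0,0,0,-0.5,0,-0.1,0,-2,0,-0.25,0,-5,0,-0.5,0.1,-9,0,-0.7,0.1,-13,0,-4,-3,-16,0,-8,-6.5,-18,0,-12,-10.5,-19,0]' --hand 5

```text
t: 29.9
tcp_pos: [0.5529, 0.0169, 0.2459]
tool_rot: [0.563, 0.826, -0.002, 0.027]
force: [1.2, -1.0, 0.2]
finger_gap: 0.585
```

drive_tool --deltas '[-4,-4,0,0,-8,-7,0,0,-12,-9,0,0,-15,-10,0,0,-15,-10,0,0]'

```text
t: 30.4
tcp_pos: [0.5152, -0.1641, 0.2522]
tool_rot: [0.566, 0.824, -0.003, 0.029]
force: [0.4, 0.6, 0.8]
finger_gap: 0.583
```

Run:
```python
from m import *
conv()
s=snap('top','top12.png');levers(s);s=snap('top');levers(s)
o=ortho(s,.42,.7,.03,.37,res=.0005,z=.006);cv2.imwrite('pics/o12.png',o[:,:,::-1])
```

```text
t 30.4 tcp [ 0.5152 -0.1641  0.2522] yaw 111.05 F [0.4 0.6 0.8] gap 0.583 q [-0.51  0.37  1.66 -0.01  1.06 -0.87]
lever px [197. 178.] hub enc 623.2 258.2 r 13.9 mean [622.7 257.5] ang 169.4 n 64 23 z 0.09316030136666939
lever px [236. 185.] hub enc 606.2 145.3 r 13.6 mean [605.7 145.4] ang 175.8 n 66 24 z 0.09304051031095321
lever px [190. 214.] hub enc 517.0 273.3 r 13.5 mean [516.9 272.9] ang 167.1 n 62 23 z 0.09310023670642982
lever px [197. 178.] hub enc 623.1 258.1 r 13.7 mean [622.7 257.6] ang 169.2 n 63 24 z 0.09314925069686421
lever px [236. 185.] hub enc 606.0 145.3 r 13.5 mean [605.4 145.4] ang 176.2 n 65 23 z 0.09287880848075204
lever px [190. 214.] hub enc 517.2 273.2 r 13.8 mean [517.  272.6] ang 168.5 n 62 27 z 0.09363221582147296
```

View pics/o12.png

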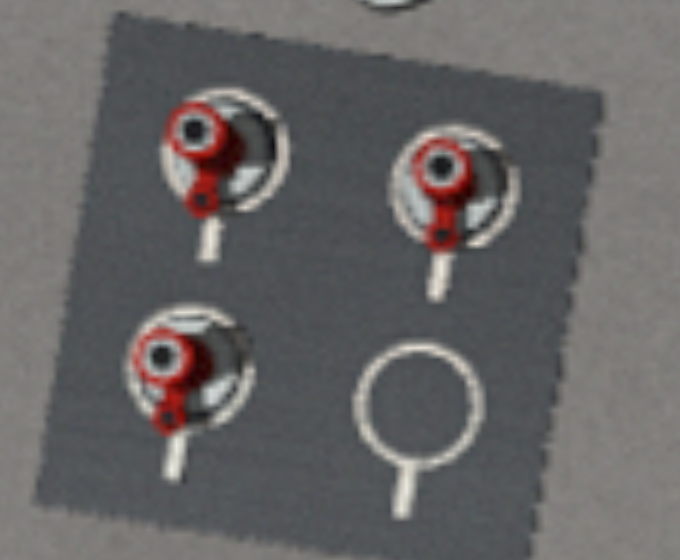

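```bash
cat >> m.py <<'E'
def armview(s,hubs,base,fn):
    tiles=[]
    for (x,y) in hubs:
        o=ortho(s,x-.05,x+.03,y-.04,y+.04,res=.0004,z=base+.038)[:200,:200]
        o=cv2.resize(o,(400,400),interpolation=cv2.INTER_CUBIC)
        # hub axis at this plane
        c=(int(400*(.04/.08)),int(400*(.03/.08)));cv2.drawMarker(o,c,(0,255,0),cv2.MARKER_CROSS,20,1)
        for a in (165.6,170.6,175.6):
            r=np.radians(a);d=.036
            cv2.line(o,(int(200-d*.7*np.sin(r)*5000),int(150-d*.7*np.cos(r)*5000)),(int(200-d*1.4*np.sin(r)*5000),int(150-d*1.4*np.cos(r)*5000)),(0,255,255) if a==170.6 else (255,255,0),1)
        tiles.append(o)
    im=np.hstack(tiles);cv2.imwrite('pics/'+fn,cv2.resize(im,None,fx=790/im.shape[1],fy=790/im.shape[1])[:,:,::-1])
E
python3 - <<'E'
from m import *
s=snap('top');np.savez('top13.npz',**s)
armview(s,[(.6232,.2583),(.6061,.1453),(.5171,.273)],.004,'a13.png')
E
```

```text
(no output)
```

View pics/a13.png

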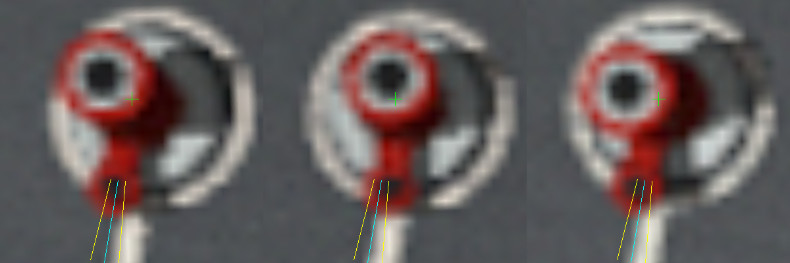

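```bash
cat > fit.py <<'E'
from m import *
from scipy.optimize import minimize
def redness(s):
    f=s['frame'].astype(np.float32); return np.clip((f[...,0]-np.maximum(f[...,1],f[...,2]))/np.maximum(f[...,0],30)/0.75,0,1)
t=np.linspace(0,2*np.pi,40,endpoint=False)
def parts(x,y,a,base):
    r=np.radians(a);c=np.array([np.cos(r),np.sin(r)]);n=np.array([-c[1],c[0]])
    hub=np.array([[x+.014*np.cos(k),y+.014*np.sin(k),base+z] for z in(.010,.085) for k in t])
    L=[(0,.006),(.026,.006),(0,-.006),(.026,-.006)]+[(.028+.008*np.cos(k),.008*np.sin(k)) for k in t]
    arm=np.array([[x+u*c[0]+v*n[0],y+u*c[1]+v*n[1],base+z] for z in (.024,.038) for u,v in L])
    return hub,arm
def render(s,p,base,win,ss=8):
    K=np.array([[s['fx'],0,s['cx']],[0,s['fy'],s['cy']],[0,0,1.]]);rv=cv2.Rodrigues(np.array(s['R'],float))[0]
    u0,v0,w,h=win;m=np.zeros((h*ss,w*ss),np.uint8)
    for P in parts(*p,base):
        q=cv2.projectPoints(P,rv,np.array(s['t'],float),K,np.array([s['k1'],0,0,0,0.]))[0].reshape(-1,2)
        q=(q-[u0,v0]+.5)*ss-.5
        hull=cv2.convexHull(q.astype(np.float32))
        cv2.fillPoly(m,[np.round(hull*16).astype(np.int32)],255,shift=4)
    return cv2.resize(m,(w,h),interpolation=cv2.INTER_AREA)/255.
def fit(s,x,y,a,base):
    # x,y,a and image offset is implicit in x,y ; one camera at a time
    K=np.array([[s['fx'],0,s['cx']],[0,s['fy'],s['cy']],[0,0,1.]])
    q=cv2.projectPoints(np.array([[x,y,base+.045]]),cv2.Rodrigues(np.array(s['R'],float))[0],np.array(s['t'],float),K,np.array([s['k1'],0,0,0,0.]))[0].ravel()
    win=(int(q[0])-22,int(q[1])-26,44,52)
    R=redness(s)[win[1]:win[1]+52,win[0]:win[0]+44]
    # fill hub-bore: closing
    R=np.maximum(R,cv2.morphologyEx((R>.5).astype(np.uint8),cv2.MORPH_CLOSE,np.ones((5,5)))*1.0*(R<.5)) if s['fx']>400 else R
    from scipy.ndimage import gaussian_filter as gf
    f=lambda p:((gf(render(s,(x+p[0]*.001,y+p[1]*.001,a+p[2]*2),base,win),.7)-gf(R,.7))**2).sum()
    best=None
    for a0 in (-4,0,4):
        r=minimize(f,[0,0,a0],method='Nelder-Mead',options=dict(xatol=.02,fatol=.01,initial_simplex=[[0,0,a0],[2,0,a0],[0,2,a0],[0,0,a0+3]]))
        if best is None or r.fun<best.fun: best=r
    p=best.x;print('fit',np.round([x*1000+p[0],y*1000+p[1],a+p[2]*2],1),'cost',round(best.fun,2))
E
python3 - <<'E'
from fit import *
s0=dict(np.load('top0.npz'))
for h in [(.6018,-.205,139),(.587,-.281,103),(.5715,-.358,140)]: fit(s0,*h,.03)
s=dict(np.load('top13.npz'));sc=snap('scene')
for h in [(.6232,.2583,170),(.6061,.1453,174),(.5171,.273,168)]: fit(s,*h,.004); fit(sc,*h,.004)
E
```

```text
fit [ 603.2 -206.   138.9] cost 51.51
fit [ 587.9 -282.3  103.7] cost 70.05
fit [ 572.8 -359.   141.1] cost 41.02
fit [623.9 260.1 170.5] cost 23.22
fit [622.4 258.3 180.2] cost 101.02
fit [606.8 144.4 174.5] cost 21.42
fit [605.8 142.8 191.6] cost 83.19
fit [517.9 275.4 168.1] cost 40.47
fit [516.3 273.1 182.1] cost 129.55
```

L1 is on target (about 170.5° against a stripe at 170.6°). L2 is about 3.7 mm off centre. L3 is about 2 mm and 4° off. I'll re-grip and correct both, keeping tool x along its lean.

Run:
```python
from m import *
conv((.5171,.273,.19,140))
```

```text
t 30.6 tcp [ 0.5141 -0.1581  0.2507] yaw 111.41 F [0.2 0.4 0.2] gap 0.587 q [-0.5   0.37  1.66 -0.01  1.06 -0.87]
[40.27, 15.9, 4.63] -28.6
```

drive_tool --deltas '[3.5,1.4,0.2,-2,7,2.8,0.5,-5,11,4.3,0.8,-8,15,5.9,1.2,-11,19,7.5,1.6,-14,23,9.1,2,-17,27,10.7,2.5,-20,31,12.2,3,-23,35,13.8,3.6,-26,38,15,4.2,-28,40.3,15.9,4.6,-28.6,40.3,15.9,4.6,-28.6]'

```text
t: 31.8
tcp_pos: [0.515, 0.2776, 0.1896]
tool_rot: [0.338, 0.941, -0.009, 0.025]
force: [0.4, -0.4, -0.9]
finger_gap: 0.587
```

Run:
```python
from m import *
conv((.5171,.273,.19,140),(.5176,.2725,.052,140))
print(Ro.from_quat(manip.sense()['tool_rot']).as_matrix()[:,2])
```

```text
t 31.8 tcp [0.515  0.2776 0.1896] yaw 140.43 F [ 0.4 -0.4 -0.9] gap 0.587 q [ 0.33  0.52  1.59 -0.05  1.   -0.53]
[-0.46, -0.22, -0.01] 0.4
[0.19, -0.23, 13.77] 0.4
[ 0.04042012 -0.03268526 -0.99864803]
```

drive_tool --deltas '[-0.45,-0.2,0,0.4,-0.4,-0.2,2,0.4,-0.25,-0.2,5,0.4,-0.1,-0.2,8,0.4,0.05,-0.2,11,0.4,0.15,-0.2,13,0.4,0.2,-0.2,13.7,0.4,0.2,-0.2,13.75,0.4,0.2,-0.2,13.75,0.4]'

```text
t: 32.7
tcp_pos: [0.5185, 0.2727, 0.0532]
tool_rot: [0.342, 0.939, -0.008, 0.025]
force: [0.3, 0.4, -0.3]
finger_gap: 0.587
```

drive_tool --deltas '[0,0,0,0,0,0,0,0,0,0,0,0,0,0,0,0,0,0,0,0,0,0,0,0]' --hand 1.5 --squeeze 40

```text
t: 33.3
tcp_pos: [0.5195, 0.2728, 0.0548]
tool_rot: [0.342, 0.939, -0.007, 0.026]
force: [-0.2, -1.7, 5.9]
finger_gap: 0.32
```

Run:
```python
from m import *
grip((.5171,.2730),.004)
place((.5147,.2758),140+2.5,.0045)
```

```text
lever at grip [0.5179 0.274 ] tcp [0.5195 0.2728 0.0548] [ 0.3418  0.9394 -0.0073  0.0265]
base now [0.5179 0.274  0.004 ] axis [ 0. -0.  1.] yaw 140.01 F [-0.2 -1.7  5.9] gap 0.32 -> delta [0.36, -0.05, -0.07] -2.5 tcp [0.5164 0.2748 0.0553]
```

drive_tool --deltas '[0,0,-0.2,0,0,0,-0.3,0,0.2,0,-0.3,-1,0.36,-0.05,-0.3,-2.5,0.36,-0.05,-0.3,-2.5,0.36,-0.05,-0.2,-2.5,0.36,-0.05,-0.1,-2.5,0.36,-0.05,-0.05,-2.5,0.36,-0.05,-0.05,-2.5]'

```text
t: 34.2
tcp_pos: [0.5163, 0.2747, 0.055]
tool_rot: [0.321, 0.947, -0.008, 0.026]
force: [0.0, 0.2, -2.8]
finger_gap: 0.319
```

Run:
```python
from m import *
place((.5147,.2758),140+2.5,.0043)
```

```text
base now [0.5147 0.2757 0.0042] axis [0.002 0.002 1.   ] yaw 142.51 F [ 0.   0.2 -2.8] gap 0.319 -> delta [0.0, 0.01, -0.01] 0.0 tcp [0.5164 0.2748 0.0551]
```

drive_tool --deltas '[0,0,0.05,0,0,0,0.05,0,0,0,0.05,0,0,0,0.05,0,0,0,0,0,-0.1,0,-2,0,-0.25,0,-5,0,-0.5,0,-9,0,-0.7,0,-13,0,-0.7,0,-14,0,-0.7,0,-14,0]' --hand 5

```text
t: 35.3
tcp_pos: [0.5167, 0.2754, 0.1973]
tool_rot: [0.321, 0.947, -0.006, 0.028]
force: [-0.1, -0.4, -0.8]
finger_gap: 0.586
```

Run:
```python
from m import *
conv((.6061,.1453,.19,140))
```

```text
t 35.3 tcp [0.5167 0.2754 0.1973] yaw 142.5 F [-0.1 -0.4 -0.8] gap 0.586 q [ 0.32  0.51  1.59 -0.05  1.01 -0.57]
[-14.94, -4.89, 1.57] 2.5
```

drive_tool --deltas '[-3,-1,0.3,1,-6,-2,0.6,1,-9,-3,0.9,2,-12,-3.9,1.2,2,-14,-4.6,1.5,2.5,-14.9,-4.9,1.6,2.5,-14.9,-4.9,1.6,2.5,-14.9,-4.9,1.6,2.5]'

```text
t: 36.1
tcp_pos: [0.6045, 0.146, 0.1885]
tool_rot: [0.342, 0.939, -0.006, 0.027]
force: [0.5, -0.2, 0.3]
finger_gap: 0.587
```

Run:
```python
from m import *
conv((.6066,.1448,.052,140))
```

```text
t 36.1 tcp [0.6045 0.146  0.1885] yaw 140.01 F [ 0.5 -0.2  0.3] gap 0.587 q [ 0.07  0.56  1.51 -0.04  1.03 -0.78]
[0.5, -0.05, 13.64] 0.0
```

drive_tool --deltas '[-0.1,-0.05,1,0,0,-0.05,3,0,0.1,-0.05,6,0,0.25,-0.05,9,0,0.4,-0.05,11.5,0,0.45,-0.05,13,0,0.5,-0.05,13.6,0,0.5,-0.05,13.6,0,0.5,-0.05,13.6,0]'

```text
t: 37.0
tcp_pos: [0.6074, 0.1451, 0.0534]
tool_rot: [0.342, 0.939, -0.006, 0.028]
force: [0.5, 1.1, -0.3]
finger_gap: 0.587
```

drive_tool --deltas '[0,0,0,0,0,0,0,0,0,0,0,0,0,0,0,0,0,0,0,0,0,0,0,0]' --hand 1.5 --squeeze 40

```text
t: 37.6
tcp_pos: [0.6082, 0.145, 0.0547]
tool_rot: [0.342, 0.939, -0.005, 0.029]
force: [-1.3, 0.1, 5.4]
finger_gap: 0.314
```

Run:
```python
from m import *
grip((.6061,.1453),.004)
place((.6047,.1436),140-4,.0045)
```

```text
lever at grip [0.6067 0.146 ] tcp [0.6082 0.145  0.0547] [ 0.3416  0.9394 -0.0053  0.0288]
base now [0.6067 0.146  0.004 ] axis [-0. -0.  1.] yaw 140.02 F [-1.3  0.1  5.4] gap 0.314 -> delta [-0.01, -0.35, -0.05] 4.0 tcp [0.606  0.1423 0.0552]
```

drive_tool --deltas '[0,0,-0.2,0,0,0,-0.3,0,0,-0.15,-0.3,2,0,-0.3,-0.3,4,0,-0.3,-0.3,4,0,-0.3,-0.2,4,0,-0.3,-0.1,4,0,-0.3,-0.05,4,0,-0.3,-0.05,4]'

```text
t: 38.5
tcp_pos: [0.6061, 0.1427, 0.055]
tool_rot: [0.374, 0.927, -0.004, 0.029]
force: [0.2, -0.8, -2.9]
finger_gap: 0.316
```

Run:
```python
from m import *
place((.6047,.1436),140-4,.0043)
```

```text
base now [0.6048 0.144  0.0042] axis [-0.002 -0.003  1.   ] yaw 136.02 F [ 0.2 -0.8 -2.9] gap 0.316 -> delta [-0.02, -0.04, -0.01] 0.0 tcp [0.606  0.1423 0.055 ]
```

drive_tool --deltas '[0,0,0.05,0,0,0,0.05,0,0,0,0.05,0,0,0,0.05,0,0,0,0,0,-0.1,0,-2,0,-0.25,0,-5,0,-0.5,0,-9,0,-0.7,0,-13,0,-4,1,-16,0,-8,2,-17,0]' --hand 5

```text
t: 39.6
tcp_pos: [0.6703, 0.1079, 0.2346]
tool_rot: [0.373, 0.927, -0.003, 0.032]
force: [1.2, 0.4, 0.9]
finger_gap: 0.585
```

Run:
```python
from m import *
conv((.46,-.18,.22,79.3))
```

```text
t 39.6 tcp [0.6703 0.1079 0.2346] yaw 136.15 F [1.2 0.4 0.9] gap 0.585 q [ 0.01  0.58  1.33 -0.03  1.18 -0.79]
[-4.67, -35.36, 1.1] 56.9
```

drive_tool --deltas '[-0.4,-3,0.1,5,-0.8,-6,0.2,10,-1.2,-9.5,0.3,15,-1.7,-13,0.4,20,-2.2,-16.5,0.5,26,-2.6,-20,0.6,32,-3.1,-23.5,0.7,38,-3.6,-27,0.8,44,-4,-30.5,0.9,50,-4.4,-33.5,1,55,-4.7,-35.4,1.1,56.9,-4.7,-35.4,1.1,56.9]'

```text
t: 40.8
tcp_pos: [0.4587, -0.1821, 0.2201]
tool_rot: [0.771, 0.636, 0.012, 0.029]
force: [-0.1, 0.5, -0.2]
finger_gap: 0.585
```

Run:
```python
from fit import *
conv((.438,-.2123,.22,79.3),(.4388,-.213,.0665,79.3))
s=snap('top','top15.png');levers(s);np.savez('top15.npz',**s)
s2=snap('top');levers(s2)
for h in [(.6232,.2583,170),(.6047,.1436,171),(.515,.2755,171)]: fit(s,*h,.004)
o=ortho(s,.42,.7,.03,.37,res=.0005,z=.006);cv2.imwrite('pics/o15.png',o[:,:,::-1])
```

```text
t 40.8 tcp [ 0.4587 -0.1821  0.2201] yaw 79.05 F [-0.1  0.5 -0.2] gap 0.585 q [-0.61  0.34  1.81  0.01  0.92 -0.43]
[-3.35, -1.46, -0.01] -0.3
[-3.13, -2.31, 15.31] -0.3
lever px [197. 178.] hub enc 623.1 257.9 r 14.0 mean [622.7 257.2] ang 169.5 n 65 25 z 0.09222051916294942
lever px [236. 185.] hub enc 605.0 144.3 r 14.0 mean [604.5 144.6] ang 170.6 n 66 21 z 0.09240359276988573
lever px [190. 215.] hub enc 514.0 274.8 r 14.0 mean [513.7 274.7] ang 170.4 n 71 25 z 0.09345058229176763
lever px [197. 178.] hub enc 622.8 258.1 r 13.9 mean [622.6 257.4] ang 169.2 n 64 24 z 0.09307823184021942
lever px [236. 185.] hub enc 605.3 144.4 r 13.7 mean [604.8 144.3] ang 171.3 n 65 22 z 0.09368419483650396
lever px [189. 215.] hub enc 514.6 274.9 r 14.1 mean [513.7 274.6] ang 171.0 n 71 26 z 0.09249773168454685
fit [624.  260.4 171.1] cost 22.75
fit [606.4 143.3 169.6] cost 22.06
fit [514.8 277.4 170.7] cost 14.03
```

View pics/o15.png

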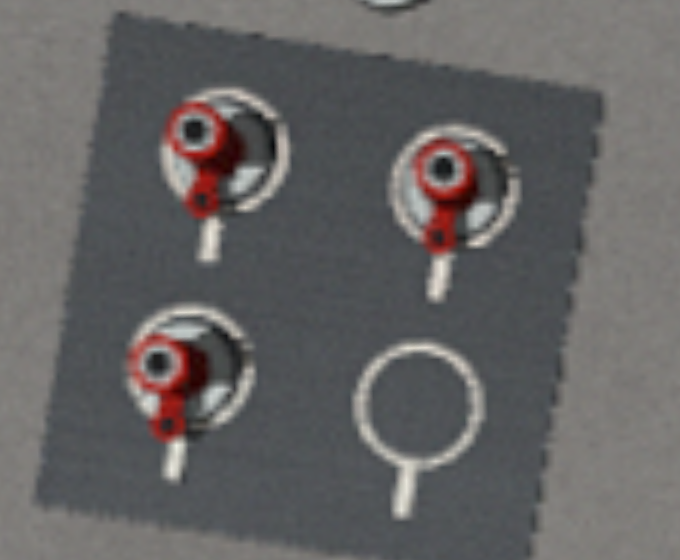

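All three levers measure within about 1 mm and 1–2° of their targets. Next I close the jaw.

drive_tool --deltas '[-1.5,-0.7,0,0,-3.35,-1.46,0,-0.3,-3.35,-1.46,0,-0.3,-3.3,-1.6,3,-0.3,-3.25,-1.8,6,-0.3,-3.2,-2,9,-0.3,-3.15,-2.2,12,-0.3,-3.13,-2.3,14,-0.3,-3.13,-2.3,15,-0.3,-3.13,-2.3,15.3,-0.3,-3.13,-2.3,15.3,-0.3]'

```text
t: 42.0
tcp_pos: [0.441, -0.2112, 0.0669]
tool_rot: [0.768, 0.64, 0.013, 0.03]
force: [0.1, -0.8, -0.4]
finger_gap: 0.587
```

drive_tool --deltas '[0,0,0,0,0,0,0,0,0,0,0,0,0,0,0,0,0,0,0,0,0,0,0,0,0,0,0,0]' --hand 0.5 --squeeze 25

```text
t: 42.7
tcp_pos: [0.4416, -0.2116, 0.0679]
tool_rot: [0.768, 0.639, 0.013, 0.031]
force: [2.0, 1.4, 7.0]
finger_gap: 0.203
```

Run:
```python
from m import *
conv((.4921,-.223,.0667,79.3))
s=manip.sense();R=Ro.from_quat(s['tool_rot']).as_matrix();p=np.array(s['tcp_pos'])
d=.055*np.array([.9826,-.1857,0]);print('5.5cm along vise x:',R.T@d*100)
```

```text
t 42.7 tcp [ 0.4416 -0.2116  0.0679] yaw 79.53 F [2.  1.4 7. ] gap 0.203 q [-0.68  0.61  1.95  0.03  0.51 -0.53]
[-0.2, 5.15, 0.45] 0.2
5.5cm along vise x: [-0.02198273  5.48862001  0.35239392]
```

drive_tool --deltas '[0,0.6,0.04,0,0,1.2,0.08,0,0,1.8,0.12,0,0,2.4,0.16,0,0,3,0.2,0,0,3.6,0.23,0,0,4.2,0.27,0,0,4.7,0.3,0,0,5.1,0.33,0,0,5.4,0.35,0,0,5.5,0.35,0,0,5.6,0.35,0]'

```text
t: 43.9
tcp_pos: [0.4953, -0.222, 0.068]
tool_rot: [0.768, 0.64, 0.012, 0.029]
force: [-4.7, -3.5, 2.1]
finger_gap: 0.192
```

Run:
```python
from m import *
conv((.4921,-.223,.0667,79.3))
```

```text
t 43.9 tcp [ 0.4953 -0.222   0.068 ] yaw 79.56 F [-4.7 -3.5  2.1] gap 0.192 q [-0.63  0.65  1.82  0.02  0.61 -0.46]
[-0.16, -0.3, 0.12] 0.3
```

drive_tool --deltas '[0,0.2,0,0,0,0.3,0,0,0,0.4,0,0,0,0.4,0,0]'

```text
t: 44.3
tcp_pos: [0.4956, -0.222, 0.0679]
tool_rot: [0.768, 0.64, 0.01, 0.026]
force: [-9.3, -4.1, 5.2]
finger_gap: 0.196
```

drive_tool --deltas '[0,0.15,0,0,0,0.25,0,0,0,0.25,0,0]'

```text
t: 44.6
tcp_pos: [0.4955, -0.222, 0.068]
tool_rot: [0.767, 0.641, 0.009, 0.024]
force: [-7.6, -3.8, 4.1]
finger_gap: 0.195
```

drive_tool --deltas '[0,0,0,0,0,0,0,0,0,0,0,0,0,0,0,0,0,0,0,0,0,0.1,-2,0,0,0.3,-6,0,0,0.7,-10,0,0,0.9,-14,0,-4,-2,-16,0,-8,-6,-17,0]' --hand 5

```text
t: 45.7
tcp_pos: [0.4253, -0.2813, 0.2374]
tool_rot: [0.766, 0.642, 0.009, 0.028]
force: [-0.3, -1.1, -0.1]
finger_gap: 0.587
```

drive_tool --deltas '[-5,-3,0,0,-10,-6,0,0,-15,-9,0,0,-20,-11,0,0,-20,-11,0,0,-20,-11,0,0]'

```text
t: 46.3
tcp_pos: [0.2801, -0.4631, 0.2361]
tool_rot: [0.768, 0.64, 0.008, 0.029]
force: [0.5, -0.5, -0.2]
finger_gap: 0.585
```

Run:
```python
from fit import *
conv()
s=snap('top','top16.png');levers(s)
for h in [(.6232,.2583,170),(.6047,.1436,171),(.515,.2755,171)]: fit(s,*h,.004)
X=cloud(s)
reg=(X[...,2]>0.09)&(X[...,2]<0.108)&(X[...,0]>0.38)&(X[...,0]<0.54)&(X[...,1]<-0.1)&(X[...,1]>-0.35)
P=X[reg];print('handle',len(P),P.mean(0), cv2.minAreaRect((P[:,:2]*1000).astype(np.float32)))
snap('scene','scene16.png')
```

```text
t 46.3 tcp [ 0.2801 -0.4631  0.2361] yaw 79.64 F [ 0.5 -0.5 -0.2] gap 0.585 q [-1.25  0.39  1.68  0.04  1.03 -1.09]
lever px [197. 178.] hub enc 623.0 258.0 r 13.9 mean [622.7 257.6] ang 168.9 n 63 24 z 0.0935618196906476
lever px [236. 185.] hub enc 605.1 144.7 r 14.0 mean [604.7 144.4] ang 171.3 n 66 22 z 0.09361289668601204
lever px [189. 215.] hub enc 514.4 275.0 r 14.1 mean [513.8 274.4] ang 171.3 n 72 26 z 0.09407504928553104
fit [624.2 260.  171.8] cost 21.93
fit [606.1 143.6 170.1] cost 21.96
fit [514.8 277.4 170.8] cost 13.82
handle 84 [ 0.49180273 -0.22244207  0.1012413 ] ((491.9878845214844, -223.61959838867188), (39.469478607177734, 15.720115661621094), 79.09036254882812)
```

View pics/top16.png

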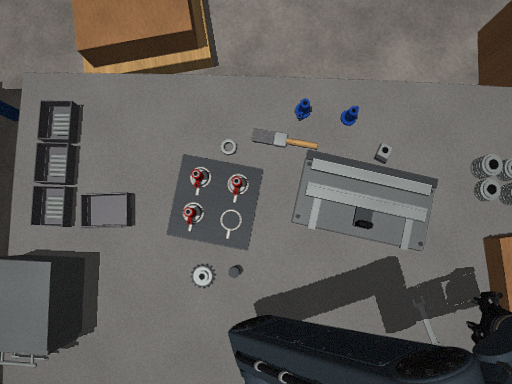

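View pics/scene16.png

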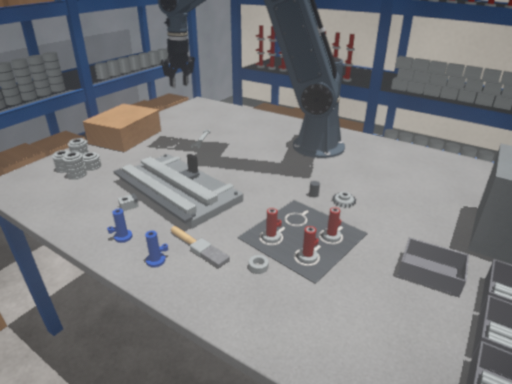

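The handle is back at its starting position to within about 0.2 mm (px 364,224). The three levers stand in their rings (px 200,178; 238,185; 192,215) and nothing else has moved. Handing in.

```bash
python3 -c "
from station import manip
print(manip.sign_off())"
```

```text
the job is handed in; nothing more can be done
None
```

The job is done and handed in at about 46 s. I slid the jaw fully open (the handle moved 55 mm to its stop) and stood the three red levers upright in three of the four rings. I then slid the jaw fully shut again.

**Corrections:** The second and third levers first landed about 4 mm and 2 mm off centre, with their arms about 2.5° and 4° off the stripe. I re-gripped each one and corrected it.

**Last checks:**
- **Position:** by the hub-circle measurement, the hubs are within about 1.2 mm of the ring centres. The outline fit puts them 1.5–2 mm off, but its positions are less trustworthy.
- **Arm angle:** arms are within about 2° of the stripe direction. For the first lever the two methods disagree slightly, at 168.9° and 171.8° against 170.6°.
- **Jaw:** the handle is back at its starting position to within about 0.2 mm.
- **Other things on the bench:** the bystanders and the blue look-alikes look unmoved in the pictures. I saw no lever knocked aside.

One check failed: the angle fit from the second ("scene") camera was unreliable, so I did not use it. The tool also picked up a slight tilt of about 3° over the run, which contributed to those first placing errors.

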